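# Pack away the test-acid bottles and book the tub in

### The arm

A 7-joint arm with a two-finger parallel gripper is mounted at the origin on the work surface. World frame = base frame: x ahead of the robot, y to its left, z up, the work surface at z = 0. Lengths are in m, angles in rad, forces in N, time in s.
With the tool pointing down it reaches from about 0.425 to 0.925 m from the base axis. Payload 6.8 kg.
Tool frame: the origin (TCP) lies between the finger pads; the fingertips stand r.tcp_to_tips ahead of it and the grasp point (between the pads) lies 3 mm ahead of it (r.tcp_to_tips is the distance from the TCP to the fingertips, in m); z points along the fingers, y is the line along which they close (so a half turn about z gives the same grasp; the last joint's range is limited). The gripper opens to 85 mm and grips with 20 to 120 N. Pads are 22 mm wide; open, the fingers measure 114 mm over their backs; the gripper's body (76 mm by 85 mm) begins 54 mm behind the grasp point. The pads swing forward as they close: fully open they stand 13 mm farther back than shut.
Start: joints at [1.004, 0.477, 0.022, 1.555, -0.011, 1.109, -0.083], TCP at [0.299, -0.605, 0.253] pointing down, gripper open.
Joint ranges: [-2.96, 2.96], [-0.34, 2.1], [-1.41, 1.46], [0.24, 2.44], [-1.37, 4.51], [0.17, 1.92], [-2.96, 2.96]. Speed limits (rad/s): [2.39, 2.39, 3.14, 3.14, 3.14, 3.14, 3.14].

### API

Orientations are given as a rotation vector (axis times angle).
In Python, from bench import r gives the robot as it stands. The module is installed in compiled form; this text tells all that it offers.
- The arm moves only by the tool step_arm, never from a script. Its argument "moves" is a list of rows, each an object of numbers: "rx", "ry", "rz": the turn, a rotation vector about the tool's x, y, z in degrees; "dx", "dy", "dz": the shift along the tool's x, y, z in mm; "gripper": the opening, from -1 (shut) to 1 (fully open). In form: [{"rx": .., "ry": .., "rz": .., "dx": .., "dy": .., "dz": .., "gripper": ..}, ...]. A call has 1 to 20 rows; each row shifts and turns the commanded pose from where the row before left it, along the tool's axes as they then stand; what a row does not reach is not made up. A row lasts 1/8 s, in which the tool goes at most 62.5 mm and 10.7 degrees, less where a joint would pass 70% of its speed; a pose out of reach is approached as far as the arm can. A call is refused whole if a number of a shift passes 62.5 or a number of a turn 10.7, either way. A call with a gripper value outside its range is refused whole. The fingers move at their own pace and stop on an object; "grip_force" is the grip in N (left out, the last holds). Time passes only in rows, so rows that do not move let the fingers close. It gives the time, the measured TCP pose, the force, the opening and the grip force at its end, in the units of the state.
- r.get_obs(): the state, without advancing time (a new reading comes with each control period).
- r.grab_frame(name): name is "scene" or "top"; returns the picture (400x640x3 uint8, blue, green, red); there is no depth.
- r.camera_info(name): a dict with "mtx" (3x3 intrinsics, pixels), "rvec" (rotation vector, rad) and "tvec" (3), from world to camera coordinates, as OpenCV has them. Camera axes: x right, y down, z forward; pixel columns grow to the right and rows downward; lengths in m; the calibration is good to about 2 mm. A picture is of the moment at which its call begins. camera_info takes no time and is no camera call.
- r.hand_in(): hands the job in; it is judged then, once.
The state is a dict: "clock": time; "joints": joint angles; "qvel": joint speeds; "tau": joint torques, N m; "tcp_pos": TCP position; "orientation": TCP orientation; "contact_force": force on the tool from outside, world axes, zero at the start; "moment": the same for the moment, N m; "grip_width": finger opening in m; "gripper_force": force on a finger pad.
Only numpy, scipy, OpenCV 4.12 (cv2) and the standard library are available. Lean on these libraries where they do the work, as an engineer would, in place of code of your own. Each camera call takes 0.05 s, during which the arm holds its last target. There are 200 camera calls.

### The job

Put the jeweller's test-acid bottles away: stand every bottle upright on the floor of the round acid tub, one in the middle and the rest around it, lowering each in rather than letting it fall. Then take the handheld scanner and hold it steady on the tub's barcode label for a second or two to book the tub in, and lay the scanner back in its cradle as it was. Leave the touchstone, the bench block and the wire spool where they are.

Things in the scene. Friction and masses are not known exactly. Their poses are not given: they have to be found in the camera images.
- tub: round white acid tub fixed to the bench, straight-sided: outer diameter 128, inside diameter 118, rim 45 mm above the bench, inner floor 5 mm above the bench. Origin: its axis at bench height; z up; the label wedge stands out on its -x side, 66 mm wide, sloping down from the rim to the bench 109 mm from the axis.
- label (a point): centre of the barcode label (56 x 36 mm, black bars on white paper) on the tub's sloping wedge; in the tub frame at (-86.5, 0, 22.5) mm. z points out of the label, 45 degrees above level and away from the tub; y along the label's long side.
- v1: loose test-acid bottle, upright, all alike: straight amber glass body 36 mm in diameter, 44 mm tall, with a white band; neck 16 mm wide up to 55 mm; then a black cylindrical cap, 14 mm in diameter, from 55 to 84 mm above the foot: grip it there. Origin: centre of the foot, z up. About 90 g, heavy at the foot. Starts inside the tub, 24 to 40 mm off its axis.
- v2: loose test-acid bottle, upright, all alike: straight amber glass body 36 mm in diameter, 44 mm tall, with a white band; neck 16 mm wide up to 55 mm; then a black cylindrical cap, 14 mm in diameter, from 55 to 84 mm above the foot: grip it there. Origin: centre of the foot, z up. About 90 g, heavy at the foot. Starts on the bench, or is absent.
- v3: loose test-acid bottle, upright, all alike: straight amber glass body 36 mm in diameter, 44 mm tall, with a white band; neck 16 mm wide up to 55 mm; then a black cylindrical cap, 14 mm in diameter, from 55 to 84 mm above the foot: grip it there. Origin: centre of the foot, z up. About 90 g, heavy at the foot. Starts on the bench, or is absent.
- v4: loose test-acid bottle, upright, all alike: straight amber glass body 36 mm in diameter, 44 mm tall, with a white band; neck 16 mm wide up to 55 mm; then a black cylindrical cap, 14 mm in diameter, from 55 to 84 mm above the foot: grip it there. Origin: centre of the foot, z up. About 90 g, heavy at the foot. Starts on the bench, or is absent.
- v5: loose test-acid bottle, upright, all alike: straight amber glass body 36 mm in diameter, 44 mm tall, with a white band; neck 16 mm wide up to 55 mm; then a black cylindrical cap, 14 mm in diameter, from 55 to 84 mm above the foot: grip it there. Origin: centre of the foot, z up. About 90 g, heavy at the foot. Starts on the bench, or is absent.
- v6: loose test-acid bottle, upright, all alike: straight amber glass body 36 mm in diameter, 44 mm tall, with a white band; neck 16 mm wide up to 55 mm; then a black cylindrical cap, 14 mm in diameter, from 55 to 84 mm above the foot: grip it there. Origin: centre of the foot, z up. About 90 g, heavy at the foot. Starts on the bench, or is absent.
- v7: loose test-acid bottle, upright, all alike: straight amber glass body 36 mm in diameter, 44 mm tall, with a white band; neck 16 mm wide up to 55 mm; then a black cylindrical cap, 14 mm in diameter, from 55 to 84 mm above the foot: grip it there. Origin: centre of the foot, z up. About 90 g, heavy at the foot. Starts on the bench, or is absent.
- scanner: grey handheld barcode scanner, 150 g: body 110 long (x -60 to 50) x 38 wide x 34 mm tall, head bent 45 degrees down at its +x end (42 mm wide, to x = 80, lowest edge 8 mm below the underside). Origin: middle of the underside; x to the head, z up out of its back. Lies in the cradle. Grip it across its 38 mm width at the origin, fingertips at most 30 mm below its back.
- window (a point): centre of the scanner's reading window on the head, at (71, 0, 1) mm in the scanner frame; x is the reading beam, 45 degrees down and forward of the head, y across the scanner. The scanner is always on; it reads a label 40 to 180 mm from the window, roughly square-on (within about 30 degrees).
- cradle: black charging cradle fixed to the bench, flat top 100 x 60 mm (x -58 to 42), 30 mm high; the scanner lies on it, origin over origin, head overhanging the +x end, between four corner lips 10 mm high (inner faces 47 mm apart, none from x = -41 to 25) and a tail stop of the same height at x = -63.5. Origin at bench height; x to the scanner's head, z up.
- touchstone: bystander: black touchstone slab 58 x 34 x 14 mm, origin centre of its underside.
- block: bystander: steel bench block 50 x 50 x 20 mm, origin centre of its underside.
- spool: bystander: wire spool lying flat, 44 mm diameter, 28 mm tall, origin centre of its underside.

How it is judged:
On the way, in this order (a step that is already met when the one before it is completed fails the run):
1. every bottle present stands packed and released in the tub, one of them in the middle (horizontal distance between each of v1, v2, v3, v4, v5, v6, v7 and tub below 0.046 m and z of v1 in the frame of tub between 0 and 0.009 m and angle between each of v1, v2, v3, v4, v5, v6, v7's own z axis and vertical below 0.1 rad and linear speed of each of v1, v2, v3, v4, v5, v6, v7 below 0.03 m/s and contact force between the fingers and v1 below 0.1 N and z of v2 in the frame of tub between 0 and 0.009 m and contact force between the fingers and v2 below 0.1 N and z of v3 in the frame of tub between 0 and 0.009 m and contact force between the fingers and v3 below 0.1 N and z of v4 in the frame of tub between 0 and 0.009 m and contact force between the fingers and v4 below 0.1 N and z of v5 in the frame of tub between 0 and 0.009 m and contact force between the fingers and v5 below 0.1 N and z of v6 in the frame of tub between 0 and 0.009 m and contact force between the fingers and v6 below 0.1 N and z of v7 in the frame of tub between 0 and 0.009 m and contact force between the fingers and v7 below 0.1 N and horizontal distance between any of v1, v2, v3, v4, v5, v6, v7 and tub below 0.01 m), for 0.2 s.
2. the held scanner is kept steady on the label for one second: label 40 to 180 mm from the window, the beam within 16 mm of its centre each way and within 34 degrees of square (x of label in the frame of window between 0.04 and 0.18 m and y of label in the frame of window between -0.016 and 0.016 m and z of label in the frame of window between -0.016 and 0.016 m and angle between the x axis of window and the z axis of label, either way round below 0.6 rad and contact force between the fingers and scanner above 0.5 N and linear speed of scanner below 0.03 m/s and angular speed of scanner below 0.25 rad/s), for 1 s.
At the end, for the whole second after the job is handed in: Every bottle present stands upright (within 0.1 rad) on the floor of the tub, released and still, one of them within 10 mm of the tub's axis; the scanner lies released in its cradle, head at the +x end, its origin within 12 mm of the cradle's (all of step 1 and horizontal distance between scanner and cradle below 0.012 m and z of scanner in the frame of cradle between 0.026 and 0.035 m and x of window in the frame of cradle above 0.04 m and angle between scanner's own z axis and vertical below 0.08 rad and linear speed of scanner below 0.02 m/s and contact force between the fingers and scanner below 0.1 N); the robot touches nothing.
It fails at once if a bottle is let fall into the tub: moving faster than 0.9 m/s with its foot below the rim (a fall of about 40 mm) ((horizontal distance between v1 and tub below 0.05 m and z of v1 in the frame of tub below 0.045 m and linear speed of v1 above 0.9 m/s) or (horizontal distance between v2 and tub below 0.05 m and z of v2 in the frame of tub below 0.045 m and linear speed of v2 above 0.9 m/s) or (horizontal distance between v3 and tub below 0.05 m and z of v3 in the frame of tub below 0.045 m and linear speed of v3 above 0.9 m/s) or (horizontal distance between v4 and tub below 0.05 m and z of v4 in the frame of tub below 0.045 m and linear speed of v4 above 0.9 m/s) or (horizontal distance between v5 and tub below 0.05 m and z of v5 in the frame of tub below 0.045 m and linear speed of v5 above 0.9 m/s) or (horizontal distance between v6 and tub below 0.05 m and z of v6 in the frame of tub below 0.045 m and linear speed of v6 above 0.9 m/s) or (horizontal distance between v7 and tub below 0.05 m and z of v7 in the frame of tub below 0.045 m and linear speed of v7 above 0.9 m/s)).
It fails at once if a bystander (touchstone, bench block, spool) is moved by more than 40 mm (distance of any of touchstone, block, spool from where it was at the start of the episode above 0.04 m).
Of v2, v3, v4, v5, v6, v7 only 4 to 6 are there at a start; the rules pass over those that are not, and their reading is None.
At some moment in a run one of v2, v3, v4, v5, v6, v7 may be knocked a few centimetres aside while the robot is not near it.
It also fails if it takes over 210 s, if anything falls off the work surface, if the arm or the gripper's body presses on something with over 40 N, if the wrist force passes 120 N, or if a joint passes its speed limit or range.

## Working session

There is one attempt and no reset: what is moved stays moved. The work goes in short steps, Python scripts to look and compute and a tool call to move; the robot and the scene stay as the last step left them, time stands still between calls to the robot, and variables do not carry over. Pictures are saved under pics/ and viewed, at most 14 in all, crops included, and the job is handed in when it is done.

Besides the shell and the picture viewer there is one more tool, called after "Call:" by a JSON object that holds its "api" and its "payload", one argument or row to a line. step_arm: Moves the arm, as the interface text tells. Its arguments: {"type":"object","properties":{"moves":{"type":"array","items":{"type":"object","properties":{"rx":{"type":"number"},"ry":{"type":"number"},"rz":{"type":"number"},"dx":{"type":"number"},"dy":{"type":"number"},"dz":{"type":"number"},"gripper":{"type":"number"}}}},"grip_force":{"type":"number"}},"required":["moves"]}

```bash
mkdir -p pics && cat > h.py <<'E'
import numpy as np, cv2
from bench import r
def cam(n):
    c=r.camera_info(n); K=np.array(c["mtx"],float); R=cv2.Rodrigues(np.array(c["rvec"],float))[0]; t=np.array(c["tvec"],float).ravel()
    return K,R,t
def ray(n,uv,z):
    K,R,t=cam(n); C=-R.T@t
    d=R.T@np.linalg.solve(K,[uv[0],uv[1],1.0]); return (C+d*(z-C[2])/d[2])
def proj(n,P):
    K,R,t=cam(n); return cv2.projectPoints(np.array(P,float).reshape(-1,3),cv2.Rodrigues(R)[0],t,K,None)[0].reshape(-1,2)
def tri(ua,ub,a="scene",b="top"):
    Ps=[]
    for n in(a,b):
        K,R,t=cam(n); Ps.append(K@np.c_[R,t])
    X=cv2.triangulatePoints(Ps[0],Ps[1],np.array(ua,float).reshape(2,-1) if np.ndim(ua)==1 else np.array(ua,float).T,np.array(ub,float).reshape(2,-1) if np.ndim(ub)==1 else np.array(ub,float).T)
    return (X[:3]/X[3]).T
E
python3 - <<'E'
from h import *
for n in("scene","top"):
    f=r.grab_frame(n); cv2.imwrite(f"pics/{n}0.png",f)
    K,R,t=cam(n); print(n,K.round(1).tolist(),(-R.T@t).round(3),R.round(2).tolist())
print(r.get_obs(), r.tcp_to_tips)
E
```

```text
scene [[443.1, 0.0, 319.0], [0.0, 443.1, 200.3], [0.0, 0.0, 1.0]] [1.215 0.124 0.708] [[-0.26, 0.97, 0.01], [0.65, 0.18, -0.74], [-0.71, -0.18, -0.68]]
top [[384.1, 0.0, 314.3], [0.0, 384.1, 199.3], [0.0, 0.0, 1.0]] [ 0.459 -0.045  0.863] [[0.0, -1.0, 0.01], [-0.99, -0.0, -0.11], [0.11, -0.01, -0.99]]
{'clock': 0.1, 'joints': array([ 1.00388131,  0.47772593,  0.02233526,  1.55630862, -0.01145049,
        1.10932657, -0.08307495]), 'qvel': array([ 0.00053751, -0.00081507, -0.00187496, -0.00250036, -0.00051974,
       -0.00070304, -0.00052119]), 'tau': array([ 4.65682082e-03, -5.97763288e+01,  1.61386382e+00, -2.81958228e+01,
        1.28656442e-02,  5.02871015e-03,  2.23648726e-05]), 'tcp_pos': array([ 0.29871935, -0.60476334,  0.25243566]), 'orientation': array([-3.05774761e+00, -7.14160150e-01,  8.27458345e-04]), 'contact_force': array([-0.01682367,  0.48622593, -0.51619123]), 'moment': array([ 0.01721387,  0.04783436, -0.03466133]), 'gripper_force': 0.0, 'grip_width': 0.0855204569373697} 0.022
```

View pics/scene0.png

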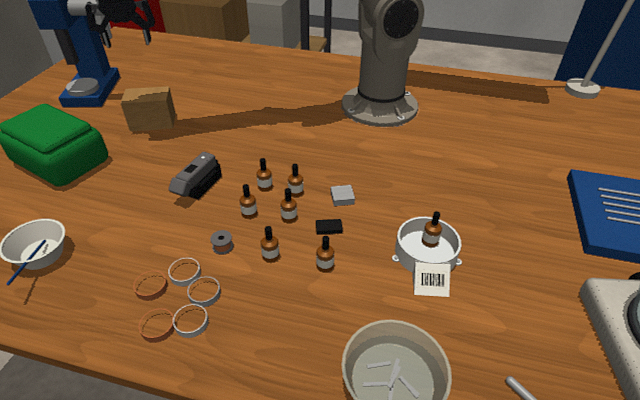

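View pics/top0.png

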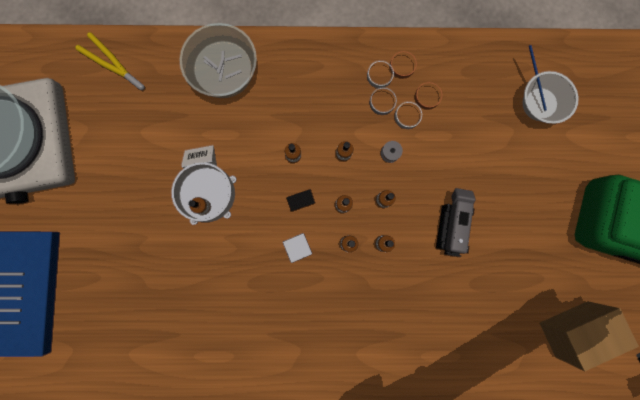

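Scene: one bottle in the tub, scene (433,232) and top (198,206). Six more are on the bench, at top (292,152), (345,151), (344,204), (387,199), (349,243) and (386,243). The scanner is at top (457,222) and the spool at top (392,151). Next I'll measure all of them.

```bash
cat >> h.py <<'E'
def blobs(n,f=None,th=38,amin=8,amax=400):
    f=r.grab_frame(n) if f is None else f
    m=(f.max(2)<th).astype(np.uint8)
    k,l,s,c=cv2.connectedComponentsWithStats(m,connectivity=4)
    return [(c[i],s[i,4]) for i in range(1,k) if amin<=s[i,4]<=amax],f
def bottles(z=(0.045,0.20),err=4,verbose=0):
    A,_=blobs("scene");B,_=blobs("top");out=[]
    for a,sa in A:
        for b,sb in B:
            X=tri(a,b)[0]
            if not z[0]<X[2]<z[1]: continue
            e=max(np.linalg.norm(proj("scene",X)[0]-a),np.linalg.norm(proj("top",X)[0]-b))
            if e<err and X[0]>.2 and abs(X[1])<.7: out.append((X,a,b,sa,sb,e))
    return out
E
python3 - <<'E'
from h import *
for X,a,b,sa,sb,e in bottles(): print(X.round(4),a.round(1),b.round(1),sa,sb,round(e,2))
# enlarged crops
f=cv2.imread("pics/top0.png")
def crop(f,x,y,w,h,k): return cv2.resize(f[y:y+h,x:x+w],None,fx=k,fy=k,interpolation=cv2.INTER_CUBIC)
g=cv2.imread("pics/scene0.png")
im=np.vstack([np.hstack([crop(f,160,135,80,100,5)[:300] if 0 else crop(f,165,140,80,60*1+30,4),crop(f,425,180,80,90,4)]),np.hstack([crop(g,385,205,80,95,4)[:360],crop(g,160,140,80,90,4)])[:240]]) if 0 else None
a=crop(f,165,140,80,72,5);b=crop(f,425,183,80,72,5);c=crop(g,388,208,80,60+30,4)
cv2.imwrite("pics/c1.png",np.hstack([crop(f,165,140,78,90,5),crop(f,425,180,78,90,5)]))
cv2.imwrite("pics/c2.png",np.hstack([crop(g,388,210,78,95,5),crop(g,160,140,78,95,5)]))
E
```

```text
[ 0.4565 -0.2054  0.0692] [262.7 164.3] [386.4 243. ] 54 11 1.46
[ 0.5079 -0.3667  0.0633] [190.5 168. ] [463.3 218.1] 50 97 0.36
[ 0.5511 -0.2095  0.0671] [245.9 190.4] [387.3 197.5] 63 13 1.44
[0.5355 0.1939 0.0746] [435.4 217.9] [193.7 203.6] 74 39 0.03
[ 0.6421 -0.0062  0.1018] [328.4 226.3] [292.2 149.8] 341 13 1.32
[ 0.6565 -0.1209  0.0658] [268.2 232.7] [344.8 147.9] 77 13 1.13
[ 0.6515 -0.0071  0.0654] [325.3 242.5] [292.2 149.8] 79 13 0.03
```

View pics/c1.png

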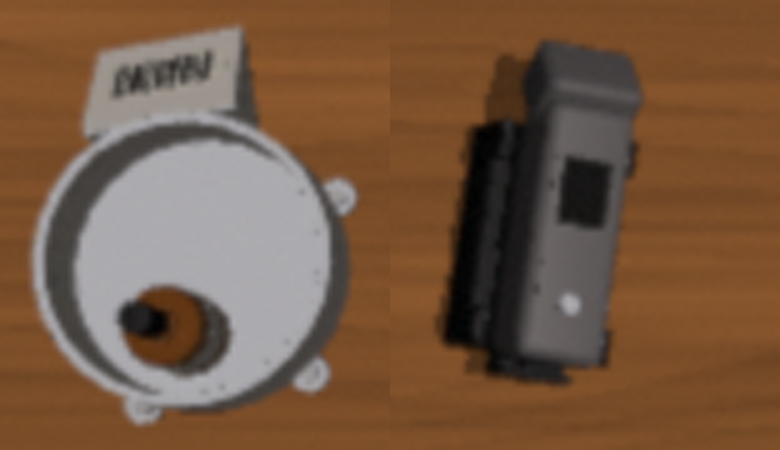

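View pics/c2.png

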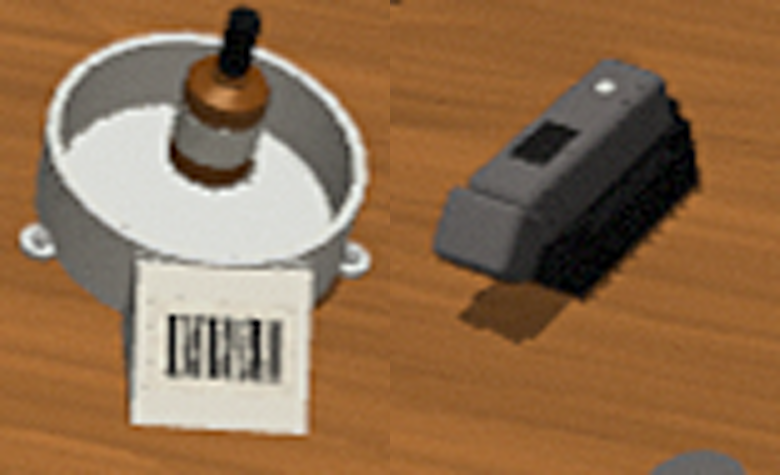

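```bash
cat >> h.py <<'E'
from scipy.optimize import least_squares, minimize
from scipy.ndimage import map_coordinates
def samp(img,uv): return map_coordinates(img,[uv[:,1],uv[:,0]],order=1,mode='nearest')
def circ(c,rad,z,n=180,lo=0,hi=2*np.pi):
    a=np.linspace(lo,hi,n,endpoint=False); return np.c_[c[0]+rad*np.cos(a),c[1]+rad*np.sin(a),np.full(n,z)]
def cyl_pts(c,rad,z0,z1):
    return np.vstack([circ(c,rad,z0,40),circ(c,rad,z1,40)])
def capmask(n,c,z,rad=.007,shape=(400,640),k=8):
    pts=np.vstack([circ(c,rad,z+.055,40),circ(c,rad,z+.084,40)])
    h=cv2.convexHull(proj(n,pts).astype(np.float32)); 
    m=np.zeros(shape,np.uint8); return h
def refine(c0,z0,fs):
    """fit x,y of bottle foot: cap hull dark inside, not outside; fs dict of frames"""
    def cost(p,n=None):
        tot=0
        for n,f in fs.items():
            g=f.max(2).astype(float)
            pin=[];pout=[]
            pts=lambda s:cv2.convexHull(proj(n,np.vstack([circ(p,.007,z0+.057,24),circ(p,.007,z0+.084,24)])).astype(np.float32)).reshape(-1,2)
            h=pts(1); ce=h.mean(0)
            # resample boundary
            d=np.r_[h,h[:1]]; L=np.r_[0,np.cumsum(np.linalg.norm(np.diff(d,axis=0),axis=1))]
            s=np.linspace(0,L[-1],60,endpoint=False); b=np.c_[np.interp(s,L,d[:,0]),np.interp(s,L,d[:,1])]
            t=np.roll(b,-1,0)-np.roll(b,1,0); nrm=np.c_[t[:,1],-t[:,0]]; nrm/=np.linalg.norm(nrm,axis=1)[:,None]+1e-9
            sg=np.sign(((b-ce)*nrm).sum(1)); nrm*=sg[:,None]
            v=np.minimum(samp(g,b+nrm*1.2),90)-np.minimum(samp(g,b-nrm*1.2),90)
            tot-=v.mean()
        return tot
    best=min((cost(c0+np.array([i,j])*.002),i,j) for i in range(-5,6) for j in range(-5,6))
    s=minimize(cost,c0+np.array(best[1:])*.002,method='Nelder-Mead',options=dict(initial_simplex=[c0+np.array(best[1:])*.002+np.array(d) for d in([0,0],[.0015,0],[0,.0015])],xatol=1e-4,fatol=.01))
    return s.x,-s.fun
def frames(): return {n:r.grab_frame(n) for n in("scene","top")}
def find(z0=0.0,fs=None,th=60):
    fs=fs or frames(); out=[]
    for a,sa in blobs("scene",fs["scene"],th,25,150)[0]:
        P=ray("scene",a,z0+.0695)[:2]
        if not(.3<P[0]<.95 and abs(P[1])<.5): continue
        x,q=refine(P,z0,fs); x1,q1=refine(x,z0,{"scene":fs["scene"]}); x2,q2=refine(x,z0,{"top":fs["top"]})
        out.append((x,q,x1,x2,sa,a))
    return out
def tubfit(c0,fs):
    an=np.linspace(0,2*np.pi,240,endpoint=False)
    def cost(p):
        tot=0
        for n,f in fs.items():
            g=f[:,:,2].astype(float)-f[:,:,0]
            o=samp(g,proj(n,circ(p,.0655,.045,240)))-samp(g,proj(n,circ(p,.062,.045,240)))
            tot-=np.clip(o,-10,50).mean()
        return tot
    s=minimize(cost,c0,method='Nelder-Mead',options=dict(initial_simplex=[c0,c0+[.008,0],c0+[0,.008]],xatol=1e-4,fatol=.001))
    return s.x,-s.fun
E
python3 - <<'E'
from h import *
fs={n:cv2.imread(f"pics/{n}0.png") for n in("scene","top")}
for x,q,x1,x2,sa,a in find(0,fs): print(x.round(4),round(q,1),x1.round(4),x2.round(4),sa,a.round(0))
print("tubz");
for x,q,x1,x2,sa,a in find(.005,fs):
    if x[1]>.1: print(x.round(4),round(q,1),x1.round(4),x2.round(4),sa,a.round(0))
for d in({"scene","top"},{"scene"},{"top"}):
    print(d,*tubfit(np.array([.54,.195]),{k:fs[k] for k in d}), tubfit(np.array([.55,.185]),{k:fs[k] for k in d}))
# label: white quad of wedge by bars
for n,(x0,x1,y0,y1) in {"scene":(415,452,270,292),"top":(182,215,145,167)}.items():
    g=fs[n][y0:y1,x0:x1].max(2).astype(float); w=np.clip(150-g,0,None); yy,xx=np.mgrid[y0:y1,x0:x1]
    c=np.array([(xx*w).sum(),(yy*w).sum()])/w.sum(); print(n,c,ray(n,c,.0225))
E
```

```text
Traceback (most recent call last):
  File "h.py", line 68, in find
    x,q=refine(P,z0,fs); x1,q1=refine(x,z0,{"scene":fs["scene"]}); x2,q2=refine(x,z0,{"top":fs["top"]})
        ~~~~~~^^^^^^^^^
  File "h.py", line 59, in refine
    best=min((cost(c0+np.array([i,j])*.002),i,j) for i in range(-5,6) for j in range(-5,6))
  File "h.py", line 59, in <genexpr>
    best=min((cost(c0+np.array([i,j])*.002),i,j) for i in range(-5,6) for j in range(-5,6))
              ~~~~^^^^^^^^^^^^^^^^^^^^^^^^^
  File "h.py", line 50, in cost
    h=pts(1); ce=h.mean(0)
  File "h.py", line 49, in <lambda>
    pts=lambda s:cv2.convexHull(proj(n,np.vstack([circ(p,.007,z0+.057,24),circ(p,.007,z0+.084,24)])).astype(np.float32)).reshape(-1,2)
                                ~~~~^^^^^^^^^^^^^^^^^^^^^^^^^^^^^^^^^^^^^^^^^^^^^^^^^^^^^^^^^^^^^^^^
  File "h.py", line 10, in proj
    K,R,t=cam(n); return cv2.projectPoints(np.array(P,float).reshape(-1,3),cv2.Rodrigues(R)[0],t,K,None)[0].reshape(-1,2)
          ~~~^^^
  File "h.py", line 4, in cam
    c=r.camera_info(n); K=np.array(c["mtx"],float); R=cv2.Rodrigues(np.array(c["rvec"],float))[0]; t=np.array(c["tvec"],float).ravel()
ValueError: time passes only in moves, steps and waits
```

```bash
sed -i 's/^def cam(n):/import functools\n@functools.lru_cache(None)\ndef cam(n):/' h.py && cat > m0.py <<'E'
from h import *
fs={n:cv2.imread(f"pics/{n}0.png") for n in("scene","top")}
for x,q,x1,x2,sa,a in find(0,fs): print(x.round(4),round(q,1),x1.round(4),x2.round(4),sa,a.round(0))
print("tubz");
for x,q,x1,x2,sa,a in find(.005,fs):
    if x[1]>.1: print(x.round(4),round(q,1),x1.round(4),x2.round(4),sa,a.round(0))
for d in({"scene","top"},{"scene"},{"top"}):
    print(d,*tubfit(np.array([.54,.195]),{k:fs[k] for k in d}), tubfit(np.array([.55,.185]),{k:fs[k] for k in d}))
# label: white quad of wedge by bars
for n,(x0,x1,y0,y1) in {"scene":(415,452,270,292),"top":(182,215,145,167)}.items():
    g=fs[n][y0:y1,x0:x1].max(2).astype(float); w=np.clip(150-g,0,None); yy,xx=np.mgrid[y0:y1,x0:x1]
    c=np.array([(xx*w).sum(),(yy*w).sum()])/w.sum(); print(n,c,ray(n,c,.0225))
E
python3 m0.py
```

```text
[ 0.4559 -0.2077] 118.3 [ 0.4575 -0.2074] [ 0.4553 -0.2072] 66 [263. 164.]
[ 0.5124 -0.364 ] 45.1 [ 0.5093 -0.3686] [ 0.5127 -0.3639] 67 [190. 168.]
[ 0.4556 -0.1292] 109.2 [ 0.4577 -0.1288] [ 0.455  -0.1288] 66 [295. 170.]
[ 0.5533 -0.2108] 117.6 [ 0.5549 -0.2101] [ 0.5524 -0.2102] 73 [246. 191.]
[ 0.542  -0.1186] 114.9 [ 0.5431 -0.1183] [ 0.5413 -0.1184] 80 [288. 195.]
[0.5347 0.1942] 119.1 [0.5317 0.1943] [0.5357 0.1953] 79 [435. 218.]
[ 0.66  -0.121] 121.4 [ 0.6613 -0.1207] [ 0.659  -0.1203] 88 [268. 233.]
[ 0.6553 -0.006 ] 122.1 [ 0.6566 -0.0058] [ 0.6548 -0.0056] 87 [325. 243.]
tubz
[0.5358 0.1938] 124.6 [0.5369 0.1938] [0.5352 0.1937] 79 [435. 218.]
{'top', 'scene'} [0.56584045 0.18814303] 58.035076652752394 (array([0.56586751, 0.18814098]), np.float64(58.035276070698885))
{'scene'} [0.56690811 0.18783918] 33.04601144506383 (array([0.56690196, 0.18784664]), np.float64(33.04644972913986))
{'top'} [0.5651646  0.18814513] 26.31150044740128 (array([0.56516638, 0.18815901]), np.float64(26.311983017427835))
scene [432.61363411 278.99413694] [0.65021458 0.20613826 0.0225    ]
top [200.83562089 156.0290119 ] [0.64673287 0.19789248 0.0225    ]
```

Call:
{"api": "step_arm", "payload": {
  "moves": [
    {"dx":0,"rz":8.8,"gripper":0.1},
    {"rz":8.8,"gripper":0.1},
    {"rz":8.7,"gripper":0.1},
    {"dx":17,"dy":-57},
    {"dx":17,"dy":-57},
    {"dx":17,"dy":-57},
    {"dx":17,"dy":-57},
    {"dx":17,"dy":-57},
    {"dx":17,"dy":-57},
    {"dx":17,"dy":-57},
    {"dx":17,"dy":-57},
    {"dx":17,"dy":-57},
    {"dx":17,"dy":-57},
    {"dx":17,"dy":-57},
    {"dx":17,"dy":-57},
    {"dx":17,"dy":-57},
    {"dx":16,"dy":-57},
    {},
    {}
  ],
  "grip_force": 25
}}

```text
invalid input at $.moves[0]: expected keys rx, ry, rz, dx, dy, dz, gripper
```

Call:
{"api": "step_arm", "payload": {
  "moves": [
    {"rx":0,"ry":0,"rz":8.8,"dx":0,"dy":0,"dz":0,"gripper":0.1},
    {"rx":0,"ry":0,"rz":8.8,"dx":0,"dy":0,"dz":0,"gripper":0.1},
    {"rx":0,"ry":0,"rz":8.7,"dx":0,"dy":0,"dz":0,"gripper":0.1},
    {"rx":0,"ry":0,"rz":0,"dx":17,"dy":-57,"dz":0,"gripper":0.1},
    {"rx":0,"ry":0,"rz":0,"dx":17,"dy":-57,"dz":0,"gripper":0.1},
    {"rx":0,"ry":0,"rz":0,"dx":17,"dy":-57,"dz":0,"gripper":0.1},
    {"rx":0,"ry":0,"rz":0,"dx":17,"dy":-57,"dz":0,"gripper":0.1},
    {"rx":0,"ry":0,"rz":0,"dx":17,"dy":-57,"dz":0,"gripper":0.1},
    {"rx":0,"ry":0,"rz":0,"dx":17,"dy":-57,"dz":0,"gripper":0.1},
    {"rx":0,"ry":0,"rz":0,"dx":17,"dy":-57,"dz":0,"gripper":0.1},
    {"rx":0,"ry":0,"rz":0,"dx":17,"dy":-57,"dz":0,"gripper":0.1},
    {"rx":0,"ry":0,"rz":0,"dx":17,"dy":-57,"dz":0,"gripper":0.1},
    {"rx":0,"ry":0,"rz":0,"dx":17,"dy":-57,"dz":0,"gripper":0.1},
    {"rx":0,"ry":0,"rz":0,"dx":17,"dy":-57,"dz":0,"gripper":0.1},
    {"rx":0,"ry":0,"rz":0,"dx":17,"dy":-57,"dz":0,"gripper":0.1},
    {"rx":0,"ry":0,"rz":0,"dx":17,"dy":-57,"dz":0,"gripper":0.1},
    {"rx":0,"ry":0,"rz":0,"dx":16,"dy":-57,"dz":0,"gripper":0.1},
    {"rx":0,"ry":0,"rz":0,"dx":0,"dy":0,"dz":0,"gripper":0.1},
    {"rx":0,"ry":0,"rz":0,"dx":0,"dy":0,"dz":0,"gripper":0.1}
  ],
  "grip_force": 25
}}

```text
clock: 2.58
tcp_pos: [0.5359, 0.1921, 0.2528]
orientation: [3.141, -0.0, -0.001]
contact_force: [-0.3, -1.7, 0.3]
grip_width: 0.0471
gripper_force: 0.0
```

Call:
{"api": "step_arm", "payload": {
  "moves": [
    {"rx":0,"ry":0,"rz":0,"dx":0,"dy":-2,"dz":50,"gripper":0.1},
    {"rx":0,"ry":0,"rz":0,"dx":0,"dy":0,"dz":50,"gripper":0.1},
    {"rx":0,"ry":0,"rz":0,"dx":0,"dy":0,"dz":40,"gripper":0.1},
    {"rx":0,"ry":0,"rz":0,"dx":0,"dy":0,"dz":27,"gripper":0.1},
    {"rx":0,"ry":0,"rz":0,"dx":0,"dy":0,"dz":0,"gripper":-0.4},
    {"rx":0,"ry":0,"rz":0,"dx":0,"dy":0,"dz":0,"gripper":-1},
    {"rx":0,"ry":0,"rz":0,"dx":0,"dy":0,"dz":0,"gripper":-1},
    {"rx":0,"ry":0,"rz":0,"dx":0,"dy":0,"dz":0,"gripper":-1},
    {"rx":0,"ry":0,"rz":0,"dx":0,"dy":0,"dz":-4,"gripper":-1},
    {"rx":0,"ry":0,"rz":0,"dx":0,"dy":0,"dz":0,"gripper":-1}
  ],
  "grip_force": 25
}}

```text
clock: 3.82
tcp_pos: [0.5365, 0.1949, 0.0909]
orientation: [-3.141, 0.0, -0.002]
contact_force: [-0.6, -0.3, -0.8]
grip_width: 0.0132
gripper_force: 25.7
```

```bash
python3 - <<'E'
from h import *
fs=frames();f=fs["scene"];g=fs["top"]
c=lambda f,x,y,w,h,k: cv2.resize(f[y:y+h,x:x+w],None,fx=k,fy=k,interpolation=cv2.INTER_CUBIC)
cv2.imwrite("pics/g1.png",np.hstack([c(f,385,150,90,130,4),c(g,150,130,90,130,4)]))
o=r.get_obs(); print(o["grip_width"],o["gripper_force"],o["tcp_pos"],o["contact_force"])
print(tubfit(np.array([.565,.188]),fs))
E
```

```text
0.013287868614508425 25.716885924339294 [0.53622451 0.19477386 0.09047039] [-0.18793553  1.32738161 -0.2569845 ]
(array([0.5661162 , 0.18820124]), np.float64(39.12048362476737))
```

View pics/g1.png

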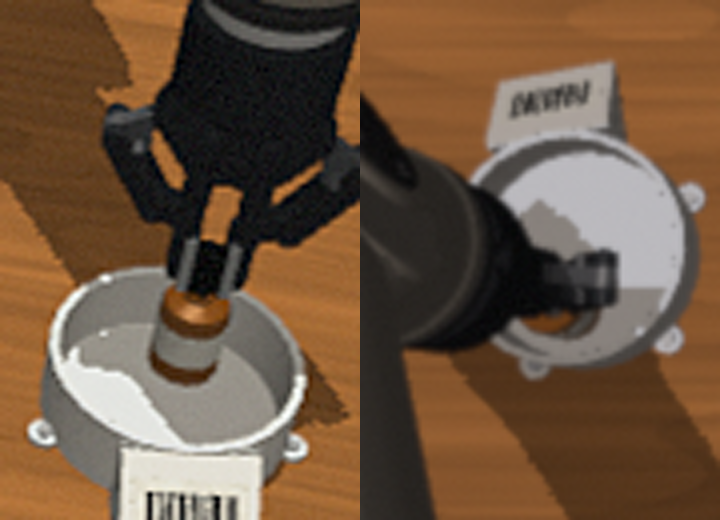

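v1 is held by the cap at scene crop (205,265), upright. I'll shift it out to its ring slot and release it.

Call:
{"api": "step_arm", "payload": {
  "moves": [
    {"rx":0,"ry":0,"rz":0,"dx":-5,"dy":3,"dz":0,"gripper":-1},
    {"rx":0,"ry":0,"rz":0,"dx":-5,"dy":3,"dz":0,"gripper":-1},
    {"rx":0,"ry":0,"rz":0,"dx":0,"dy":0,"dz":0,"gripper":-1},
    {"rx":0,"ry":0,"rz":0,"dx":0,"dy":0,"dz":2,"gripper":-1},
    {"rx":0,"ry":0,"rz":0,"dx":0,"dy":0,"dz":2,"gripper":-1},
    {"rx":0,"ry":0,"rz":0,"dx":0,"dy":0,"dz":0,"gripper":-0.45},
    {"rx":0,"ry":0,"rz":0,"dx":0,"dy":0,"dz":0,"gripper":-0.3},
    {"rx":0,"ry":0,"rz":0,"dx":0,"dy":0,"dz":-30,"gripper":-0.2},
    {"rx":0,"ry":0,"rz":0,"dx":0,"dy":0,"dz":-50,"gripper":0.1},
    {"rx":0,"ry":0,"rz":0,"dx":0,"dy":0,"dz":-40,"gripper":0.1},
    {"rx":0,"ry":0,"rz":0,"dx":0,"dy":0,"dz":0,"gripper":0.1}
  ],
  "grip_force": 25
}}

```text
clock: 5.3
tcp_pos: [0.528, 0.1897, 0.2096]
orientation: [-3.139, 0.001, -0.009]
contact_force: [-0.2, 0.2, 0.1]
grip_width: 0.0469
gripper_force: 0.0
```

```bash
cat > look.py <<'E'
from h import *
o=r.get_obs(); print("tcp",o["tcp_pos"].round(4),"t",o["clock"])
fs=frames()
for x,q,x1,x2,sa,a in find(0,fs):
    if x[1]<.1 and q>60: print("bench",x.round(4),round(q),x1.round(4),x2.round(4))
for x,q,x1,x2,sa,a in find(.005,fs):
    if x[1]>=.1 and q>60: print("tub",x.round(4),round(q),x1.round(4),x2.round(4),"rel",((x-[.5658,.1881])*1000).round(1))
E
python3 look.py
```

```text
tcp [0.528  0.1897 0.2096] t 5.3
bench [ 0.4561 -0.2077] 111 [ 0.4578 -0.2073] [ 0.4552 -0.2073]
bench [ 0.4558 -0.1291] 104 [ 0.4576 -0.1288] [ 0.455  -0.1288]
bench [ 0.5534 -0.2106] 113 [ 0.555  -0.2101] [ 0.5524 -0.2102]
bench [ 0.5419 -0.1186] 112 [ 0.5429 -0.1184] [ 0.5414 -0.1184]
bench [ 0.6599 -0.121 ] 119 [ 0.6612 -0.1207] [ 0.6592 -0.1205]
bench [ 0.6552 -0.006 ] 118 [ 0.6562 -0.0059] [ 0.6548 -0.0056]
tub [0.5256 0.1887] 118 [0.5258 0.1884] [0.5259 0.1901] rel [-40.2   0.6]
```

Call:
{"api": "step_arm", "payload": {
  "moves": [
    {"rx":0,"ry":0,"rz":0,"dx":32.5,"dy":48.5,"dz":0,"gripper":0.1},
    {"rx":0,"ry":0,"rz":0,"dx":32.5,"dy":48.5,"dz":0,"gripper":0.1},
    {"rx":0,"ry":0,"rz":0,"dx":32.5,"dy":48.5,"dz":0,"gripper":0.1},
    {"rx":0,"ry":0,"rz":0,"dx":32.5,"dy":48.5,"dz":0,"gripper":0.1},
    {"rx":0,"ry":0,"rz":0,"dx":0,"dy":0,"dz":20,"gripper":0.1},
    {"rx":0,"ry":0,"rz":0,"dx":0,"dy":0,"dz":45,"gripper":0.1},
    {"rx":0,"ry":0,"rz":0,"dx":0,"dy":0,"dz":40,"gripper":0.1},
    {"rx":0,"ry":0,"rz":0,"dx":0,"dy":0,"dz":20,"gripper":0.1},
    {"rx":0,"ry":0,"rz":0,"dx":0,"dy":0,"dz":0,"gripper":-0.4},
    {"rx":0,"ry":0,"rz":0,"dx":0,"dy":0,"dz":0,"gripper":-1},
    {"rx":0,"ry":0,"rz":0,"dx":0,"dy":0,"dz":0,"gripper":-1},
    {"rx":0,"ry":0,"rz":0,"dx":0,"dy":0,"dz":0,"gripper":-1},
    {"rx":0,"ry":0,"rz":0,"dx":0,"dy":0,"dz":-50,"gripper":-1},
    {"rx":0,"ry":0,"rz":0,"dx":0,"dy":0,"dz":-55,"gripper":-1},
    {"rx":0,"ry":0,"rz":0,"dx":-17.5,"dy":-57,"dz":0,"gripper":-1},
    {"rx":0,"ry":0,"rz":0,"dx":-17.5,"dy":-57,"dz":0,"gripper":-1},
    {"rx":0,"ry":0,"rz":0,"dx":-17.5,"dy":-57,"dz":0,"gripper":-1},
    {"rx":0,"ry":0,"rz":0,"dx":-17.5,"dy":-57,"dz":0,"gripper":-1},
    {"rx":0,"ry":0,"rz":0,"dx":0,"dy":0,"dz":0,"gripper":-1},
    {"rx":0,"ry":0,"rz":0,"dx":0,"dy":0,"dz":0,"gripper":-1}
  ],
  "grip_force": 25
}}

```text
clock: 7.9
tcp_pos: [0.5863, 0.2223, 0.1866]
orientation: [3.141, 0.0, 0.001]
contact_force: [-0.3, -0.3, -0.8]
grip_width: 0.0126
gripper_force: 26.0
```

Call:
{"api": "step_arm", "payload": {
  "moves": [
    {"rx":0,"ry":0,"rz":0,"dx":0,"dy":0,"dz":30,"gripper":-1},
    {"rx":0,"ry":0,"rz":0,"dx":0,"dy":0,"dz":30,"gripper":-1},
    {"rx":0,"ry":0,"rz":0,"dx":0,"dy":0,"dz":25,"gripper":-1},
    {"rx":0,"ry":0,"rz":0,"dx":0,"dy":0,"dz":10,"gripper":-1},
    {"rx":0,"ry":0,"rz":0,"dx":0,"dy":0,"dz":5,"gripper":-1},
    {"rx":0,"ry":0,"rz":0,"dx":0,"dy":0,"dz":0,"gripper":-1},
    {"rx":0,"ry":0,"rz":0,"dx":0,"dy":0,"dz":0,"gripper":-0.45},
    {"rx":0,"ry":0,"rz":0,"dx":0,"dy":0,"dz":0,"gripper":-0.3},
    {"rx":0,"ry":0,"rz":0,"dx":0,"dy":0,"dz":-30,"gripper":-0.2},
    {"rx":0,"ry":0,"rz":0,"dx":0,"dy":0,"dz":-50,"gripper":0.1},
    {"rx":0,"ry":0,"rz":0,"dx":0,"dy":0,"dz":-40,"gripper":0.1},
    {"rx":0,"ry":0,"rz":0,"dx":0,"dy":0,"dz":0,"gripper":0.1}
  ],
  "grip_force": 25
}}

```text
clock: 9.4
tcp_pos: [0.5882, 0.2238, 0.2105]
orientation: [-3.139, 0.001, -0.011]
contact_force: [-0.4, 0.3, -0.3]
grip_width: 0.0466
gripper_force: 0.0
```

```bash
python3 look.py
```

```text
tcp [0.5882 0.2238 0.2105] t 9.4
bench [ 0.4559 -0.2077] 112 [ 0.4577 -0.2073] [ 0.4552 -0.2073]
bench [ 0.4557 -0.1291] 104 [ 0.457 -0.129] [ 0.455  -0.1288]
bench [ 0.5534 -0.2106] 114 [ 0.555  -0.2102] [ 0.5524 -0.2102]
bench [ 0.5419 -0.1187] 109 [ 0.5431 -0.1183] [ 0.5413 -0.1184]
bench [ 0.66  -0.121] 119 [ 0.6613 -0.1207] [ 0.6591 -0.1204]
tub [0.5248 0.1886] 137 [0.5257 0.1884] [0.5246 0.1888] rel [-41.    0.5]
tub [0.5856 0.2213] 140 [0.5865 0.2211] [0.585  0.2214] rel [19.8 33.2]
```

Call:
{"api": "step_arm", "payload": {
  "moves": [
    {"rx":0,"ry":0,"rz":0,"dx":12.4,"dy":57.2,"dz":0,"gripper":0.1},
    {"rx":0,"ry":0,"rz":0,"dx":12.4,"dy":57.2,"dz":0,"gripper":0.1},
    {"rx":0,"ry":0,"rz":0,"dx":12.4,"dy":57.2,"dz":0,"gripper":0.1},
    {"rx":0,"ry":0,"rz":0,"dx":12.4,"dy":57.2,"dz":0,"gripper":0.1},
    {"rx":0,"ry":0,"rz":0,"dx":12.4,"dy":57.2,"dz":0,"gripper":0.1},
    {"rx":0,"ry":0,"rz":0,"dx":12.4,"dy":57.2,"dz":20,"gripper":0.1},
    {"rx":0,"ry":0,"rz":0,"dx":0,"dy":0,"dz":45,"gripper":0.1},
    {"rx":0,"ry":0,"rz":0,"dx":0,"dy":0,"dz":40,"gripper":0.1},
    {"rx":0,"ry":0,"rz":0,"dx":0,"dy":0,"dz":20,"gripper":0.1},
    {"rx":0,"ry":0,"rz":0,"dx":0,"dy":0,"dz":0,"gripper":-0.4},
    {"rx":0,"ry":0,"rz":0,"dx":0,"dy":0,"dz":0,"gripper":-1},
    {"rx":0,"ry":0,"rz":0,"dx":0,"dy":0,"dz":0,"gripper":-1},
    {"rx":0,"ry":0,"rz":0,"dx":0,"dy":0,"dz":-50,"gripper":-1},
    {"rx":0,"ry":0,"rz":0,"dx":0,"dy":0,"dz":-55,"gripper":-1},
    {"rx":0,"ry":0,"rz":0,"dx":-19,"dy":-57.2,"dz":0,"gripper":-1},
    {"rx":0,"ry":0,"rz":0,"dx":-19,"dy":-57.2,"dz":0,"gripper":-1},
    {"rx":0,"ry":0,"rz":0,"dx":-19,"dy":-57.2,"dz":0,"gripper":-1},
    {"rx":0,"ry":0,"rz":0,"dx":-19,"dy":-57.2,"dz":0,"gripper":-1},
    {"rx":0,"ry":0,"rz":0,"dx":-19,"dy":-57.2,"dz":0,"gripper":-1},
    {"rx":0,"ry":0,"rz":0,"dx":-19,"dy":-57.2,"dz":0,"gripper":-1}
  ],
  "grip_force": 25
}}

```text
clock: 12.0
tcp_pos: [0.5462, 0.2246, 0.1877]
orientation: [-3.141, 0.001, -0.004]
contact_force: [0.8, 0.2, -1.6]
grip_width: 0.0131
gripper_force: 25.7
```

Call:
{"api": "step_arm", "payload": {
  "moves": [
    {"rx":0,"ry":0,"rz":0,"dx":0,"dy":0,"dz":0,"gripper":-1},
    {"rx":0,"ry":0,"rz":0,"dx":0,"dy":0,"dz":0,"gripper":-1}
  ],
  "grip_force": 25
}}

```text
clock: 12.25
tcp_pos: [0.5469, 0.2225, 0.1871]
orientation: [3.141, 0.0, 0.002]
contact_force: [0.1, -0.3, -0.8]
grip_width: 0.0129
gripper_force: 25.7
```

Call:
{"api": "step_arm", "payload": {
  "moves": [
    {"rx":0,"ry":0,"rz":0,"dx":-0.5,"dy":0,"dz":30,"gripper":-1},
    {"rx":0,"ry":0,"rz":0,"dx":0,"dy":0,"dz":30,"gripper":-1},
    {"rx":0,"ry":0,"rz":0,"dx":0,"dy":0,"dz":25,"gripper":-1},
    {"rx":0,"ry":0,"rz":0,"dx":0,"dy":0,"dz":10,"gripper":-1},
    {"rx":0,"ry":0,"rz":0,"dx":0,"dy":0,"dz":5,"gripper":-1},
    {"rx":0,"ry":0,"rz":0,"dx":0,"dy":0,"dz":0,"gripper":-1},
    {"rx":0,"ry":0,"rz":0,"dx":0,"dy":0,"dz":0,"gripper":-0.45},
    {"rx":0,"ry":0,"rz":0,"dx":0,"dy":0,"dz":0,"gripper":-0.3},
    {"rx":0,"ry":0,"rz":0,"dx":0,"dy":0,"dz":-30,"gripper":-0.2},
    {"rx":0,"ry":0,"rz":0,"dx":0,"dy":0,"dz":-50,"gripper":0.1},
    {"rx":0,"ry":0,"rz":0,"dx":0,"dy":0,"dz":-40,"gripper":0.1},
    {"rx":0,"ry":0,"rz":0,"dx":0,"dy":0,"dz":0,"gripper":0.1},
    {"rx":0,"ry":0,"rz":0,"dx":0,"dy":0,"dz":0,"gripper":0.1}
  ],
  "grip_force": 25
}}

```text
clock: 13.88
tcp_pos: [0.5457, 0.2224, 0.2059]
orientation: [3.141, -0.0, -0.001]
contact_force: [-0.3, -1.0, -0.6]
grip_width: 0.0469
gripper_force: 0.0
```

```bash
python3 look.py
```

```text
tcp [0.5457 0.2224 0.2059] t 13.875
bench [ 0.4561 -0.2077] 113 [ 0.4578 -0.2073] [ 0.4552 -0.2073]
bench [ 0.4557 -0.1291] 104 [ 0.4572 -0.129 ] [ 0.4551 -0.1288]
bench [ 0.5534 -0.2106] 115 [ 0.555  -0.2102] [ 0.5524 -0.2102]
bench [ 0.5419 -0.1187] 111 [ 0.543  -0.1184] [ 0.5414 -0.1184]
tub [0.5249 0.1887] 130 [0.5258 0.1884] [0.5249 0.1897] rel [-40.9   0.6]
```

Call:
{"api": "step_arm", "payload": {
  "moves": [
    {"rx":0,"ry":0,"rz":0,"dx":-0.6,"dy":56.8,"dz":0,"gripper":0.1},
    {"rx":0,"ry":0,"rz":0,"dx":-0.6,"dy":56.8,"dz":0,"gripper":0.1},
    {"rx":0,"ry":0,"rz":0,"dx":-0.6,"dy":56.8,"dz":0,"gripper":0.1},
    {"rx":0,"ry":0,"rz":0,"dx":-0.6,"dy":56.8,"dz":0,"gripper":0.1},
    {"rx":0,"ry":0,"rz":0,"dx":-0.6,"dy":56.8,"dz":0,"gripper":0.1},
    {"rx":0,"ry":0,"rz":0,"dx":-0.6,"dy":56.8,"dz":20,"gripper":0.1},
    {"rx":0,"ry":0,"rz":0,"dx":0,"dy":0,"dz":45,"gripper":0.1},
    {"rx":0,"ry":0,"rz":0,"dx":0,"dy":0,"dz":40,"gripper":0.1},
    {"rx":0,"ry":0,"rz":0,"dx":0,"dy":0,"dz":20,"gripper":0.1},
    {"rx":0,"ry":0,"rz":0,"dx":0,"dy":0,"dz":0,"gripper":-0.4},
    {"rx":0,"ry":0,"rz":0,"dx":0,"dy":0,"dz":0,"gripper":-1},
    {"rx":0,"ry":0,"rz":0,"dx":0,"dy":0,"dz":0,"gripper":-1},
    {"rx":0,"ry":0,"rz":0,"dx":0,"dy":0,"dz":-50,"gripper":-1},
    {"rx":0,"ry":0,"rz":0,"dx":0,"dy":0,"dz":-55,"gripper":-1},
    {"rx":0,"ry":0,"rz":0,"dx":10.5,"dy":-51.1,"dz":0,"gripper":-1},
    {"rx":0,"ry":0,"rz":0,"dx":10.5,"dy":-51.1,"dz":0,"gripper":-1},
    {"rx":0,"ry":0,"rz":0,"dx":10.5,"dy":-51.1,"dz":0,"gripper":-1},
    {"rx":0,"ry":0,"rz":0,"dx":10.5,"dy":-51.1,"dz":0,"gripper":-1},
    {"rx":0,"ry":0,"rz":0,"dx":10.5,"dy":-51.1,"dz":0,"gripper":-1},
    {"rx":0,"ry":0,"rz":0,"dx":10.5,"dy":-51.1,"dz":0,"gripper":-1}
  ],
  "grip_force": 25
}}

```text
clock: 16.48
tcp_pos: [0.6059, 0.1901, 0.1873]
orientation: [-3.141, 0.001, -0.002]
contact_force: [0.6, 0.5, -1.1]
grip_width: 0.0129
gripper_force: 26.0
```

Call:
{"api": "step_arm", "payload": {
  "moves": [
    {"rx":0,"ry":0,"rz":0,"dx":0,"dy":0,"dz":0,"gripper":-1},
    {"rx":0,"ry":0,"rz":0,"dx":0,"dy":0,"dz":0,"gripper":-1}
  ],
  "grip_force": 25
}}

```text
clock: 16.73
tcp_pos: [0.6054, 0.1879, 0.1866]
orientation: [3.141, -0.0, 0.001]
contact_force: [0.5, -0.8, -0.7]
grip_width: 0.013
gripper_force: 25.9
```

```bash
python3 look.py
```

```text
tcp [0.6054 0.1879 0.1866] t 16.725
bench [ 0.456  -0.2077] 109 [ 0.4578 -0.2073] [ 0.4552 -0.2072]
bench [ 0.4557 -0.1292] 101 [ 0.4569 -0.1291] [ 0.455  -0.1288]
bench [ 0.5533 -0.2107] 112 [ 0.5549 -0.2102] [ 0.5524 -0.2103]
```

Call:
{"api": "step_arm", "payload": {
  "moves": [
    {"rx":0,"ry":0,"rz":0,"dx":0,"dy":0,"dz":30,"gripper":-1},
    {"rx":0,"ry":0,"rz":0,"dx":0,"dy":0,"dz":30,"gripper":-1},
    {"rx":0,"ry":0,"rz":0,"dx":0,"dy":0,"dz":25,"gripper":-1},
    {"rx":0,"ry":0,"rz":0,"dx":0,"dy":0,"dz":10,"gripper":-1},
    {"rx":0,"ry":0,"rz":0,"dx":0,"dy":0,"dz":5,"gripper":-1},
    {"rx":0,"ry":0,"rz":0,"dx":0,"dy":0,"dz":0,"gripper":-1},
    {"rx":0,"ry":0,"rz":0,"dx":0,"dy":0,"dz":0,"gripper":-0.45},
    {"rx":0,"ry":0,"rz":0,"dx":0,"dy":0,"dz":0,"gripper":-0.3},
    {"rx":0,"ry":0,"rz":0,"dx":0,"dy":0,"dz":-30,"gripper":-0.2},
    {"rx":0,"ry":0,"rz":0,"dx":0,"dy":0,"dz":-50,"gripper":0.1},
    {"rx":0,"ry":0,"rz":0,"dx":0,"dy":0,"dz":-40,"gripper":0.1},
    {"rx":0,"ry":0,"rz":0,"dx":0,"dy":60,"dz":0,"gripper":0.1},
    {"rx":0,"ry":0,"rz":0,"dx":0,"dy":60,"dz":0,"gripper":0.1},
    {"rx":0,"ry":0,"rz":0,"dx":0,"dy":0,"dz":0,"gripper":0.1},
    {"rx":0,"ry":0,"rz":0,"dx":0,"dy":0,"dz":0,"gripper":0.1}
  ],
  "grip_force": 25
}}

```text
clock: 18.7
tcp_pos: [0.6055, 0.0689, 0.2067]
orientation: [-3.141, 0.001, -0.001]
contact_force: [0.5, 0.4, -0.5]
grip_width: 0.0469
gripper_force: 0.0
```

```bash
python3 look.py
```

```text
tcp [0.6055 0.0689 0.2067] t 18.7
bench [ 0.4561 -0.2077] 113 [ 0.4578 -0.2073] [ 0.4553 -0.2073]
bench [ 0.4556 -0.1291] 106 [ 0.4565 -0.1292] [ 0.455  -0.1287]
bench [ 0.5533 -0.2108] 115 [ 0.555  -0.2103] [ 0.5524 -0.2103]
tub [0.5259 0.1884] 72 [0.5259 0.1884] [0.5159 0.1784] rel [-39.9   0.3]
tub [0.6065 0.1874] 74 [0.6065 0.1874] [0.5965 0.1774] rel [40.7 -0.7]
```

Call:
{"api": "step_arm", "payload": {
  "moves": [
    {"rx":0,"ry":0,"rz":0,"dx":-10.3,"dy":55.8,"dz":0,"gripper":0.1},
    {"rx":0,"ry":0,"rz":0,"dx":-10.3,"dy":55.8,"dz":0,"gripper":0.1},
    {"rx":0,"ry":0,"rz":0,"dx":-10.3,"dy":55.8,"dz":0,"gripper":0.1},
    {"rx":0,"ry":0,"rz":0,"dx":-10.3,"dy":55.8,"dz":0,"gripper":0.1},
    {"rx":0,"ry":0,"rz":0,"dx":-10.3,"dy":55.8,"dz":20,"gripper":0.1},
    {"rx":0,"ry":0,"rz":0,"dx":0,"dy":0,"dz":45,"gripper":0.1},
    {"rx":0,"ry":0,"rz":0,"dx":0,"dy":0,"dz":40,"gripper":0.1},
    {"rx":0,"ry":0,"rz":0,"dx":0,"dy":0,"dz":20,"gripper":0.1},
    {"rx":0,"ry":0,"rz":0,"dx":0,"dy":0,"dz":0,"gripper":-0.4},
    {"rx":0,"ry":0,"rz":0,"dx":0,"dy":0,"dz":0,"gripper":-1},
    {"rx":0,"ry":0,"rz":0,"dx":0,"dy":0,"dz":0,"gripper":-1},
    {"rx":0,"ry":0,"rz":0,"dx":0,"dy":0,"dz":-50,"gripper":-1},
    {"rx":0,"ry":0,"rz":0,"dx":0,"dy":0,"dz":-55,"gripper":-1},
    {"rx":0,"ry":0,"rz":0,"dx":4.6,"dy":-52.1,"dz":0,"gripper":-1},
    {"rx":0,"ry":0,"rz":0,"dx":4.6,"dy":-52.1,"dz":0,"gripper":-1},
    {"rx":0,"ry":0,"rz":0,"dx":4.6,"dy":-52.1,"dz":0,"gripper":-1},
    {"rx":0,"ry":0,"rz":0,"dx":4.6,"dy":-52.1,"dz":0,"gripper":-1},
    {"rx":0,"ry":0,"rz":0,"dx":4.6,"dy":-52.1,"dz":0,"gripper":-1},
    {"rx":0,"ry":0,"rz":0,"dx":4.6,"dy":-52.1,"dz":0,"gripper":-1},
    {"rx":0,"ry":0,"rz":0,"dx":4.6,"dy":-52.1,"dz":0,"gripper":-1}
  ],
  "grip_force": 25
}}

```text
clock: 21.3
tcp_pos: [0.5864, 0.1559, 0.1875]
orientation: [-3.141, 0.001, -0.003]
contact_force: [1.2, 0.3, -1.0]
grip_width: 0.0129
gripper_force: 26.0
```

Call:
{"api": "step_arm", "payload": {
  "moves": [
    {"rx":0,"ry":0,"rz":0,"dx":0,"dy":0,"dz":0,"gripper":-1},
    {"rx":0,"ry":0,"rz":0,"dx":0,"dy":0,"dz":0,"gripper":-1}
  ],
  "grip_force": 25
}}

```text
clock: 21.55
tcp_pos: [0.5862, 0.1537, 0.1868]
orientation: [3.141, -0.0, 0.001]
contact_force: [0.1, -1.3, -0.5]
grip_width: 0.0129
gripper_force: 26.0
```

```bash
python3 look.py
```

```text
tcp [0.5862 0.1537 0.1868] t 21.55
bench [ 0.4561 -0.2077] 111 [ 0.4576 -0.2074] [ 0.4552 -0.2073]
bench [ 0.4558 -0.1292] 102 [ 0.4568 -0.1291] [ 0.4551 -0.1288]
tub [0.5251 0.1886] 127 [0.526  0.1884] [0.5249 0.1895] rel [-40.7   0.5]
tub [0.6058 0.1875] 78 [0.6065 0.1874] [0.5991 0.1748] rel [40.  -0.6]
```

Call:
{"api": "step_arm", "payload": {
  "moves": [
    {"rx":0,"ry":0,"rz":0,"dx":0,"dy":0,"dz":30,"gripper":-1},
    {"rx":0,"ry":0,"rz":0,"dx":0,"dy":0,"dz":30,"gripper":-1},
    {"rx":0,"ry":0,"rz":0,"dx":0,"dy":0,"dz":25,"gripper":-1},
    {"rx":0,"ry":0,"rz":0,"dx":0,"dy":0,"dz":10,"gripper":-1},
    {"rx":0,"ry":0,"rz":0,"dx":0,"dy":0,"dz":5,"gripper":-1},
    {"rx":0,"ry":0,"rz":0,"dx":0,"dy":0,"dz":0,"gripper":-1},
    {"rx":0,"ry":0,"rz":0,"dx":0,"dy":0,"dz":0,"gripper":-0.45},
    {"rx":0,"ry":0,"rz":0,"dx":0,"dy":0,"dz":0,"gripper":-0.3},
    {"rx":0,"ry":0,"rz":0,"dx":0,"dy":0,"dz":-30,"gripper":-0.2},
    {"rx":0,"ry":0,"rz":0,"dx":0,"dy":0,"dz":-50,"gripper":0.1},
    {"rx":0,"ry":0,"rz":0,"dx":0,"dy":0,"dz":-40,"gripper":0.1},
    {"rx":0,"ry":0,"rz":0,"dx":-22,"dy":57,"dz":0,"gripper":0.1},
    {"rx":0,"ry":0,"rz":0,"dx":-22,"dy":57,"dz":0,"gripper":0.1},
    {"rx":0,"ry":0,"rz":0,"dx":0,"dy":0,"dz":0,"gripper":0.1},
    {"rx":0,"ry":0,"rz":0,"dx":0,"dy":0,"dz":0,"gripper":0.1}
  ],
  "grip_force": 25
}}

```text
clock: 23.52
tcp_pos: [0.5424, 0.0407, 0.2067]
orientation: [-3.141, 0.001, -0.002]
contact_force: [-0.0, 1.0, -0.8]
grip_width: 0.0472
gripper_force: 0.0
```

```bash
python3 look.py
```

```text
tcp [0.5424 0.0407 0.2067] t 23.525
bench [ 0.4561 -0.2077] 114 [ 0.4578 -0.2073] [ 0.4553 -0.2073]
bench [ 0.4556 -0.1291] 107 [ 0.457  -0.1291] [ 0.455  -0.1288]
tub [0.5264 0.1884] 71 [0.5265 0.1884] [0.5164 0.1784] rel [-39.4   0.3]
tub [0.5859 0.1529] 75 [0.5858 0.1529] [0.5759 0.1429] rel [ 20.1 -35.2]
tub [0.6065 0.1874] 74 [0.6065 0.1874] [0.5965 0.1774] rel [40.7 -0.7]
```

Call:
{"api": "step_arm", "payload": {
  "moves": [
    {"rx":0,"ry":0,"rz":0,"dx":-21.5,"dy":42.3,"dz":0,"gripper":0.1},
    {"rx":0,"ry":0,"rz":0,"dx":-21.5,"dy":42.3,"dz":0,"gripper":0.1},
    {"rx":0,"ry":0,"rz":0,"dx":-21.5,"dy":42.3,"dz":0,"gripper":0.1},
    {"rx":0,"ry":0,"rz":0,"dx":-21.5,"dy":42.3,"dz":20,"gripper":0.1},
    {"rx":0,"ry":0,"rz":0,"dx":0,"dy":0,"dz":45,"gripper":0.1},
    {"rx":0,"ry":0,"rz":0,"dx":0,"dy":0,"dz":40,"gripper":0.1},
    {"rx":0,"ry":0,"rz":0,"dx":0,"dy":0,"dz":20,"gripper":0.1},
    {"rx":0,"ry":0,"rz":0,"dx":0,"dy":0,"dz":0,"gripper":-0.4},
    {"rx":0,"ry":0,"rz":0,"dx":0,"dy":0,"dz":0,"gripper":-1},
    {"rx":0,"ry":0,"rz":0,"dx":0,"dy":0,"dz":0,"gripper":-1},
    {"rx":0,"ry":0,"rz":0,"dx":0,"dy":0,"dz":-50,"gripper":-1},
    {"rx":0,"ry":0,"rz":0,"dx":0,"dy":0,"dz":-55,"gripper":-1},
    {"rx":0,"ry":0,"rz":0,"dx":18.1,"dy":-56.6,"dz":0,"gripper":-1},
    {"rx":0,"ry":0,"rz":0,"dx":18.1,"dy":-56.6,"dz":0,"gripper":-1},
    {"rx":0,"ry":0,"rz":0,"dx":18.1,"dy":-56.6,"dz":0,"gripper":-1},
    {"rx":0,"ry":0,"rz":0,"dx":18.1,"dy":-56.6,"dz":0,"gripper":-1},
    {"rx":0,"ry":0,"rz":0,"dx":18.1,"dy":-56.6,"dz":0,"gripper":-1},
    {"rx":0,"ry":0,"rz":0,"dx":0,"dy":0,"dz":0,"gripper":-1},
    {"rx":0,"ry":0,"rz":0,"dx":0,"dy":0,"dz":0,"gripper":-1},
    {"rx":0,"ry":0,"rz":0,"dx":0,"dy":0,"dz":0,"gripper":-1}
  ],
  "grip_force": 25
}}

```text
clock: 26.12
tcp_pos: [0.5466, 0.1522, 0.1865]
orientation: [3.141, -0.004, 0.0]
contact_force: [-0.6, -0.8, -1.3]
grip_width: 0.013
gripper_force: 26.1
```

```bash
python3 look.py
```

```text
tcp [0.5466 0.1522 0.1865] t 26.125
bench [ 0.4561 -0.2077] 110 [ 0.4578 -0.2073] [ 0.4552 -0.2073]
tub [0.5251 0.1886] 127 [0.5261 0.1884] [0.5249 0.1897] rel [-40.7   0.5]
tub [0.5854 0.153 ] 105 [0.586  0.1529] [0.5843 0.1525] rel [ 19.6 -35.1]
tub [0.6057 0.1878] 104 [0.6066 0.1874] [0.6052 0.1893] rel [39.9 -0.3]
```

Call:
{"api": "step_arm", "payload": {
  "moves": [
    {"rx":0,"ry":0,"rz":0,"dx":0,"dy":-2.4,"dz":30,"gripper":-1},
    {"rx":0,"ry":0,"rz":0,"dx":0,"dy":0,"dz":12,"gripper":-1},
    {"rx":0,"ry":0,"rz":0,"dx":0,"dy":0,"dz":0,"gripper":-1},
    {"rx":0,"ry":0,"rz":0,"dx":0,"dy":0,"dz":0,"gripper":-1}
  ],
  "grip_force": 25
}}

```text
clock: 26.72
tcp_pos: [0.5472, 0.1564, 0.1451]
orientation: [-3.141, 0.001, -0.002]
contact_force: [1.3, 0.1, -0.7]
grip_width: 0.0126
gripper_force: 26.1
```

Call:
{"api": "step_arm", "payload": {
  "moves": [
    {"rx":0,"ry":0,"rz":0,"dx":0,"dy":0,"dz":0,"gripper":-1},
    {"rx":0,"ry":0,"rz":0,"dx":0,"dy":0,"dz":0,"gripper":-1},
    {"rx":0,"ry":0,"rz":0,"dx":0,"dy":0,"dz":0,"gripper":-1},
    {"rx":0,"ry":0,"rz":0,"dx":0,"dy":0,"dz":0,"gripper":-1},
    {"rx":0,"ry":0,"rz":0,"dx":0,"dy":0,"dz":0,"gripper":-1},
    {"rx":0,"ry":0,"rz":0,"dx":0,"dy":0,"dz":0,"gripper":-1}
  ],
  "grip_force": 25
}}

```text
clock: 27.48
tcp_pos: [0.5466, 0.1565, 0.1443]
orientation: [3.142, -0.0, -0.0]
contact_force: [-0.1, -0.2, -1.6]
grip_width: 0.013
gripper_force: 26.1
```

Call:
{"api": "step_arm", "payload": {
  "moves": [
    {"rx":0,"ry":0,"rz":0,"dx":0,"dy":0,"dz":0,"gripper":-1}
  ],
  "grip_force": 25
}}

```text
clock: 27.6
tcp_pos: [0.5466, 0.1564, 0.1443]
orientation: [-3.142, 0.0, 0.0]
contact_force: [-0.7, 0.5, -0.9]
grip_width: 0.0132
gripper_force: 26.1
```

Call:
{"api": "step_arm", "payload": {
  "moves": [
    {"rx":0,"ry":0,"rz":0,"dx":0,"dy":2,"dz":0,"gripper":-1},
    {"rx":0,"ry":0,"rz":0,"dx":0,"dy":0,"dz":0,"gripper":-1},
    {"rx":0,"ry":0,"rz":0,"dx":0,"dy":0,"dz":25,"gripper":-1},
    {"rx":0,"ry":0,"rz":0,"dx":0,"dy":0,"dz":20,"gripper":-1},
    {"rx":0,"ry":0,"rz":0,"dx":0,"dy":0,"dz":9,"gripper":-1},
    {"rx":0,"ry":0,"rz":0,"dx":0,"dy":0,"dz":4,"gripper":-1},
    {"rx":0,"ry":0,"rz":0,"dx":0,"dy":0,"dz":0,"gripper":-1},
    {"rx":0,"ry":0,"rz":0,"dx":0,"dy":0,"dz":0,"gripper":-0.45},
    {"rx":0,"ry":0,"rz":0,"dx":0,"dy":0,"dz":0,"gripper":-0.3},
    {"rx":0,"ry":0,"rz":0,"dx":0,"dy":0,"dz":-30,"gripper":-0.2},
    {"rx":0,"ry":0,"rz":0,"dx":0,"dy":0,"dz":-50,"gripper":0.1},
    {"rx":0,"ry":0,"rz":0,"dx":0,"dy":0,"dz":-40,"gripper":0.1},
    {"rx":0,"ry":0,"rz":0,"dx":-10,"dy":57,"dz":0,"gripper":0.1},
    {"rx":0,"ry":0,"rz":0,"dx":-10,"dy":57,"dz":0,"gripper":0.1},
    {"rx":0,"ry":0,"rz":0,"dx":-10,"dy":57,"dz":0,"gripper":0.1},
    {"rx":0,"ry":0,"rz":0,"dx":0,"dy":0,"dz":0,"gripper":0.1},
    {"rx":0,"ry":0,"rz":0,"dx":0,"dy":0,"dz":0,"gripper":0.1}
  ],
  "grip_force": 25
}}

```text
clock: 29.72
tcp_pos: [0.5168, -0.0161, 0.2066]
orientation: [-3.141, 0.001, -0.001]
contact_force: [-0.9, 0.6, 0.1]
grip_width: 0.0468
gripper_force: 0.0
```

```bash
cat > ring.py <<'E'
from h import *
fs=frames(); T=np.array([.5658,.1881]); S={180:(-40.7,.5)}
for a in(180,120,60,0,-60,-120):
    g=T+.0395*np.array([np.cos(np.radians(a)),np.sin(np.radians(a))])
    x,q=refine(g,.005,fs); x1,q1=refine(g,.005,{"scene":fs["scene"]}); x2,q2=refine(g,.005,{"top":fs["top"]})
    print(a,((x-T)*1000).round(1),round(q),((x1-T)*1000).round(1),round(q1),((x2-T)*1000).round(1),round(q2))
f,g=fs["scene"],fs["top"]
c=lambda f,x,y,w,h,k: cv2.resize(f[y:y+h,x:x+w],None,fx=k,fy=k,interpolation=cv2.INTER_CUBIC)
import sys
if len(sys.argv)>1: cv2.imwrite(sys.argv[1],np.hstack([c(f,380,190,90,110,4),c(g,155,135,90,110,4)]))
E
python3 look.py; python3 ring.py pics/ring1.png
```

```text
tcp [ 0.5168 -0.0161  0.2066] t 29.725
bench [ 0.4561 -0.2077] 114 [ 0.4578 -0.2073] [ 0.4553 -0.2072]
tub [0.5251 0.1886] 119 [0.526  0.1884] [0.5249 0.1894] rel [-40.7   0.5]
tub [0.6056 0.1876] 130 [0.6065 0.1874] [0.6054 0.1885] rel [39.8 -0.5]
180 [-40.7   0.5] 119 [-39.8   0.3] 71 [-41.    1.3] 51
120 [-20.   33.7] 120 [-19.   33.5] 66 [-20.3  34.3] 58
60 [19.5 33.2] 119 [20.9 33.1] 63 [19. 33.] 58
0 [39.8 -0.5] 129 [40.7 -0.8] 72 [39.6  0.5] 60
-60 [ 19.4 -35. ] 86 [ 20.2 -35. ] 62 [ 20.9 -29.7] 32
-120 [-20.3 -34.6] 101 [-19.2 -34.7] 66 [-20.6 -34.2] 37
```

View pics/ring1.png

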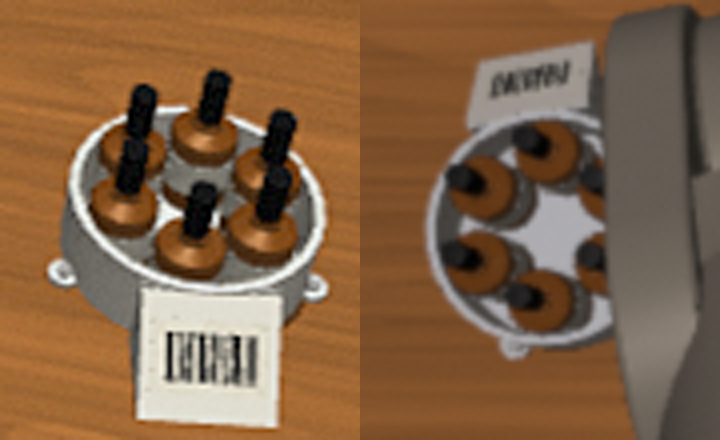

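Six bottles are in a clean ring, for example scene crop (143,115) and (200,210), and the middle is free at about (190,195). Now the last bottle.

Call:
{"api": "step_arm", "payload": {
  "moves": [
    {"rx":0,"ry":0,"rz":0,"dx":-15.1,"dy":47.7,"dz":0,"gripper":0.1},
    {"rx":0,"ry":0,"rz":0,"dx":-15.1,"dy":47.7,"dz":0,"gripper":0.1},
    {"rx":0,"ry":0,"rz":0,"dx":-15.1,"dy":47.7,"dz":0,"gripper":0.1},
    {"rx":0,"ry":0,"rz":0,"dx":-15.1,"dy":47.7,"dz":20,"gripper":0.1},
    {"rx":0,"ry":0,"rz":0,"dx":0,"dy":0,"dz":45,"gripper":0.1},
    {"rx":0,"ry":0,"rz":0,"dx":0,"dy":0,"dz":40,"gripper":0.1},
    {"rx":0,"ry":0,"rz":0,"dx":0,"dy":0,"dz":20,"gripper":0.1},
    {"rx":0,"ry":0,"rz":0,"dx":0,"dy":0,"dz":0,"gripper":-0.4},
    {"rx":0,"ry":0,"rz":0,"dx":0,"dy":0,"dz":0,"gripper":-1},
    {"rx":0,"ry":0,"rz":0,"dx":0,"dy":0,"dz":0,"gripper":-1},
    {"rx":0,"ry":0,"rz":0,"dx":0,"dy":0,"dz":-50,"gripper":-1},
    {"rx":0,"ry":0,"rz":0,"dx":0,"dy":0,"dz":-60,"gripper":-1},
    {"rx":0,"ry":0,"rz":0,"dx":15.6,"dy":-56.5,"dz":0,"gripper":-1},
    {"rx":0,"ry":0,"rz":0,"dx":15.6,"dy":-56.5,"dz":0,"gripper":-1},
    {"rx":0,"ry":0,"rz":0,"dx":15.6,"dy":-56.5,"dz":0,"gripper":-1},
    {"rx":0,"ry":0,"rz":0,"dx":15.6,"dy":-56.5,"dz":0,"gripper":-1},
    {"rx":0,"ry":0,"rz":0,"dx":15.6,"dy":-56.5,"dz":0,"gripper":-1},
    {"rx":0,"ry":0,"rz":0,"dx":15.6,"dy":-56.5,"dz":0,"gripper":-1},
    {"rx":0,"ry":0,"rz":0,"dx":15.6,"dy":-56.5,"dz":0,"gripper":-1},
    {"rx":0,"ry":0,"rz":0,"dx":0,"dy":0,"dz":0,"gripper":-1}
  ],
  "grip_force": 25
}}

```text
clock: 32.42
tcp_pos: [0.5653, 0.1949, 0.1924]
orientation: [-3.137, -0.012, -0.003]
contact_force: [-0.3, -0.9, -0.9]
grip_width: 0.0126
gripper_force: 25.8
```

Call:
{"api": "step_arm", "payload": {
  "moves": [
    {"rx":0,"ry":0,"rz":0,"dx":0,"dy":0,"dz":0,"gripper":-1},
    {"rx":0,"ry":0,"rz":0,"dx":0,"dy":0,"dz":0,"gripper":-1},
    {"rx":0,"ry":0,"rz":0,"dx":0,"dy":0,"dz":0,"gripper":-1},
    {"rx":0,"ry":0,"rz":0,"dx":0,"dy":0,"dz":0,"gripper":-1},
    {"rx":0,"ry":0,"rz":0,"dx":0,"dy":0,"dz":0,"gripper":-1},
    {"rx":0,"ry":0,"rz":0,"dx":0,"dy":0,"dz":0,"gripper":-1},
    {"rx":0,"ry":0,"rz":0,"dx":0,"dy":0,"dz":0,"gripper":-1},
    {"rx":0,"ry":0,"rz":0,"dx":0,"dy":0,"dz":0,"gripper":-1}
  ],
  "grip_force": 25
}}

```text
clock: 33.42
tcp_pos: [0.5654, 0.1882, 0.1913]
orientation: [-3.142, 0.0, 0.0]
contact_force: [-0.6, 0.3, -1.2]
grip_width: 0.0131
gripper_force: 25.8
```

```bash
python3 - <<'E'
from h import *
fs=frames()
for z0 in(.105,.11,.115):
  x1,q1=refine(np.array([.5655,.188]),z0,{"scene":fs["scene"]}); print(z0,x1.round(4),q1)
f,g=fs["scene"],fs["top"]
c=lambda f,x,y,w,h,k: cv2.resize(f[y:y+h,x:x+w],None,fx=k,fy=k,interpolation=cv2.INTER_CUBIC)
cv2.imwrite("pics/ctr.png",np.hstack([c(f,380,130,90,150,4),c(g,155,135,90,150,4)]))
E
```

```text
0.105 [0.5594 0.189 ] 66.13900309357057
0.11 [0.5656 0.1883] 66.35537618998016
0.115 [0.5719 0.1877] 66.48990549796005
```

View pics/ctr.png

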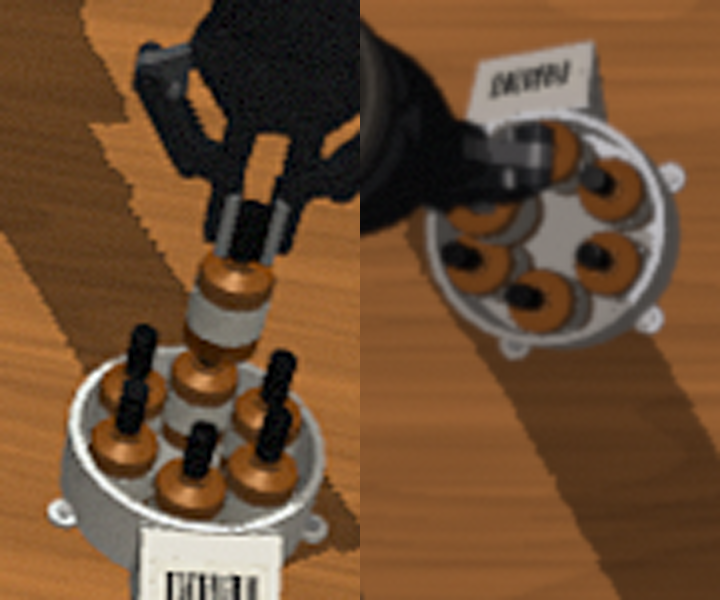

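The bottle hangs upright over the centre, at crop (238,300). I'll lower it in two stages and check the force between them.

Call:
{"api": "step_arm", "payload": {
  "moves": [
    {"rx":0,"ry":0,"rz":0,"dx":0,"dy":-0.4,"dz":30,"gripper":-1},
    {"rx":0,"ry":0,"rz":0,"dx":0,"dy":0,"dz":25,"gripper":-1},
    {"rx":0,"ry":0,"rz":0,"dx":0,"dy":0,"dz":10,"gripper":-1},
    {"rx":0,"ry":0,"rz":0,"dx":0,"dy":0,"dz":5,"gripper":-1},
    {"rx":0,"ry":0,"rz":0,"dx":0,"dy":0,"dz":0,"gripper":-1},
    {"rx":0,"ry":0,"rz":0,"dx":0,"dy":0,"dz":0,"gripper":-1}
  ],
  "grip_force": 25
}}

```text
clock: 34.28
tcp_pos: [0.566, 0.1887, 0.1222]
orientation: [-3.141, 0.001, -0.002]
contact_force: [0.4, 0.3, -0.9]
grip_width: 0.0131
gripper_force: 25.8
```

Call:
{"api": "step_arm", "payload": {
  "moves": [
    {"rx":0,"ry":0,"rz":0,"dx":0,"dy":0,"dz":15,"gripper":-1},
    {"rx":0,"ry":0,"rz":0,"dx":0,"dy":0,"dz":12,"gripper":-1},
    {"rx":0,"ry":0,"rz":0,"dx":0,"dy":0,"dz":5,"gripper":-1},
    {"rx":0,"ry":0,"rz":0,"dx":0,"dy":0,"dz":3,"gripper":-1},
    {"rx":0,"ry":0,"rz":0,"dx":0,"dy":0,"dz":0,"gripper":-1},
    {"rx":0,"ry":0,"rz":0,"dx":0,"dy":0,"dz":0,"gripper":-1}
  ],
  "grip_force": 25
}}

```text
clock: 35.02
tcp_pos: [0.5654, 0.1885, 0.087]
orientation: [3.141, -0.0, -0.0]
contact_force: [-2.8, -1.3, 6.2]
grip_width: 0.0132
gripper_force: 26.6
```

Call:
{"api": "step_arm", "payload": {
  "moves": [
    {"rx":0,"ry":0,"rz":0,"dx":0,"dy":0,"dz":0,"gripper":-0.6},
    {"rx":0,"ry":0,"rz":0,"dx":0,"dy":0,"dz":0,"gripper":-0.4},
    {"rx":0,"ry":0,"rz":0,"dx":0,"dy":0,"dz":0,"gripper":-0.4},
    {"rx":0,"ry":0,"rz":0,"dx":0,"dy":0,"dz":-30,"gripper":-0.4},
    {"rx":0,"ry":0,"rz":0,"dx":0,"dy":0,"dz":-50,"gripper":-0.2},
    {"rx":0,"ry":0,"rz":0,"dx":0,"dy":0,"dz":-40,"gripper":0.1},
    {"rx":0,"ry":0,"rz":0,"dx":-12,"dy":57,"dz":0,"gripper":0.1},
    {"rx":0,"ry":0,"rz":0,"dx":-12,"dy":57,"dz":0,"gripper":0.1},
    {"rx":0,"ry":0,"rz":0,"dx":-12,"dy":57,"dz":0,"gripper":0.1},
    {"rx":0,"ry":0,"rz":0,"dx":-12,"dy":57,"dz":0,"gripper":0.1},
    {"rx":0,"ry":0,"rz":0,"dx":-12,"dy":57,"dz":0,"gripper":0.6},
    {"rx":0,"ry":0,"rz":0,"dx":0,"dy":0,"dz":0,"gripper":0.6},
    {"rx":0,"ry":0,"rz":0,"dx":0,"dy":0,"dz":0,"gripper":0.6}
  ],
  "grip_force": 25
}}

```text
clock: 36.65
tcp_pos: [0.5055, -0.096, 0.2064]
orientation: [-3.141, 0.001, -0.001]
contact_force: [0.5, 0.2, -0.0]
grip_width: 0.0681
gripper_force: 0.0
```

```bash
sed -i 's/^f,g=fs\["scene"\]/g0=T; x,q=refine(T,.005,fs); print("C",((x-T)*1000).round(1),round(q))\nf,g=fs["scene"]/' ring.py && python3 ring.py pics/ring2.png && python3 look.py && python3 - <<'E'
from h import *
fs=frames(); c=lambda f,x,y,w,h,k: cv2.resize(f[y:y+h,x:x+w],None,fx=k,fy=k,interpolation=cv2.INTER_CUBIC)
cv2.imwrite("pics/ring3.png",np.vstack([cv2.imread("pics/ring2.png")[:300],np.hstack([c(fs["scene"],160,145,72,60,5),c(fs["top"],425,185,72,75,5)[:300]])]))
cv2.imwrite("pics/sc_s.png",fs["scene"]);cv2.imwrite("pics/sc_t.png",fs["top"])
E
```

```text
180 [-40.7   0.5] 111 [-39.9   0.3] 63 [-41.    1.3] 51
120 [-20.   33.7] 121 [-18.8  33.5] 66 [-20.4  34.3] 58
60 [19.5 33.2] 119 [21.2 33.1] 63 [19. 33.] 58
0 [39.8 -0.3] 120 [40.9 -0.7] 64 [39.6  0.5] 60
-60 [ 19.3 -35.1] 108 [ 20.6 -35.1] 62 [ 19.1 -34. ] 49
-120 [-20.3 -34.5] 110 [-19.3 -34.7] 66 [-20.5 -33.3] 47
C [-1.8 -0.1] 105
tcp [ 0.5058 -0.0947  0.2063] t 36.75
```

View pics/ring3.png

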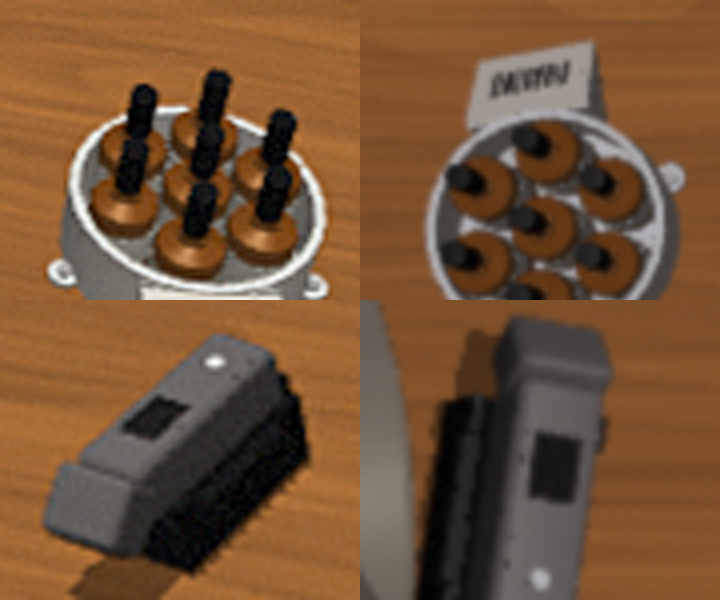

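All seven bottles are in, with the centre one at scene crop (205,150). Below it, the scanner's display is at about (155,418) with its dot at (215,362). I'll fit the scanner pose and the label next.

```bash
cat > sc.py <<'E'
from h import *
fs={n:cv2.imread(f"pics/{n}0.png") for n in("scene","top")}
box={"scene":(150,140,240,225),"top":(425,170,495,270)}
def pts(p,z=0):
    c,s=np.cos(p[2]),np.sin(p[2]); Rz=np.array([[c,-s],[s,c]])
    def W(L):
        L=np.array(L,float)/1000; L[:,:2]=L[:,:2]@Rz.T+p[:2]; return L
    y=lambda L,w:[(a,s*w,b) for a,b in L for s in(-1,1)]
    return [W(y([(-60,30),(-60,64),(50,30),(50,64)],19)),W(y([(50,64),(50,30),(62,22),(80,40),(56,64)],21)),W(y([(-58,0),(-58,30),(42,0),(42,30)],30))]
M={}
for n,f in fs.items():
    a=f.astype(float); m=(a[:,:,0]/(a[:,:,2]+1e-3)>.62)|(a.max(2)<32); M[n]=cv2.medianBlur(m.astype(np.uint8),3)
def iou(p,show=0):
    t=0
    for n in fs:
        x0,y0,x1,y1=box[n]; k=4
        m=np.zeros(((y1-y0)*k,(x1-x0)*k),np.uint8)
        for P in pts(p):
            h=cv2.convexHull(((proj(n,P)-[x0,y0]+.5)*k).astype(np.float32)); cv2.fillConvexPoly(m,np.round(h).astype(np.int32),1)
        g=cv2.resize(M[n][y0:y1,x0:x1],None,fx=k,fy=k,interpolation=cv2.INTER_NEAREST)
        t-=(m&g).sum()/(m|g).sum()
        if show: cv2.imwrite(f"pics/iou_{n}.png",np.dstack([m*255,g*255,0*g])) 
    return t
if __name__=="__main__":
    for p0 in([.51,-.365,-.1],[.505,-.37,-.2]):
        p0=np.array(p0); s=minimize(iou,p0,method='Nelder-Mead',options=dict(initial_simplex=[p0,p0+[.01,0,0],p0+[0,.01,0],p0+[0,0,.15]],xatol=1e-5,fatol=1e-5)); print(s.x.round(4),np.degrees(s.x[2]),s.fun)
    iou(s.x,1)
    # dot and display
    r_={}
    for n,(x0,y0,x1,y1) in {"scene":(196,150,210,165),"top":(452,232,466,246)}.items():
        g=fs[n][y0:y1,x0:x1].min(2).astype(float); w=np.clip(g-150,0,None); yy,xx=np.mgrid[y0:y1,x0:x1]; r_[n,0]=np.array([(xx*w).sum(),(yy*w).sum()])/w.sum()
    A={n:[b for b in blobs(n,fs[n],50,20,150)[0] if box[n][0]<b[0][0]<box[n][2] and box[n][1]<b[0][1]<box[n][3]] for n in fs}
    print(r_,A)
    print("dot",tri(r_["scene",0],r_["top",0]))
    for a,_ in A["scene"]:
        for b,_ in A["top"]: print("disp",a,b,tri(a,b))
    print("tail corners",ray("top",(451,252.4),.064),ray("top",(467,253),.064))
    # label
    L={}
    for n,(x0,x1,y0,y1) in {"scene":(416,450,271,290),"top":(184,211,148,163)}.items():
        g=fs[n][y0:y1,x0:x1].max(2).astype(float); w=np.clip(120-g,0,None); yy,xx=np.mgrid[y0:y1,x0:x1]; L[n]=np.array([(xx*w).sum(),(yy*w).sum()])/w.sum()
    print("label",L,tri(L["scene"],L["top"]),[ray(n,L[n],.0225) for n in L])
E
python3 sc.py; python3 -c "
import cv2,numpy as np
a=cv2.imread('pics/iou_scene.png');b=cv2.imread('pics/iou_top.png');h=max(a.shape[0],b.shape[0])
p=lambda i:cv2.copyMakeBorder(i,0,h-i.shape[0],0,0,0)
cv2.imwrite('pics/iou.png',np.hstack([p(a),p(b)]))"
```

```text
[ 0.4946 -0.3629 -0.1707] -9.77835582007876 -1.7807276207616924
[ 0.4945 -0.3634 -0.1534] -8.788025496836076 -1.781659694665926
{('scene', 0): array([202.50549451, 156.84249084]), ('top', 0): array([460.49253731, 240.25373134])} {'scene': [(array([190.46428571, 168.08928571]), np.int32(56))], 'top': [(array([463.38053097, 217.97345133]), np.int32(113))]}
dot [[ 0.4617715  -0.35858661  0.06385025]]
disp [190.46428571 168.08928571] [463.38053097 217.97345133] [[ 0.50816644 -0.3667245   0.06327947]]
tail corners [ 0.4365252  -0.33719557  0.064     ] [ 0.43534573 -0.37041117  0.064     ]
label {'scene': array([431.89539381, 279.01898734]), 'top': array([197.03881988, 154.34440994])} [[0.65058123 0.20544179 0.02278399]] [array([0.65063963, 0.20480737, 0.0225    ]), array([0.65051008, 0.20643465, 0.0225    ])]
```

View pics/iou.png

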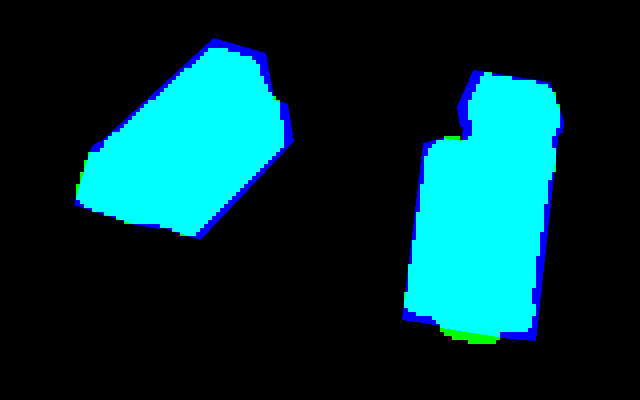

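```bash
python3 - <<'E'
from h import *
o=r.get_obs(); print(np.degrees(o["joints"]).round(1),o["tcp_pos"],o["orientation"],o["clock"])
n=np.array([np.cos(np.radians(11.6)),np.sin(np.radians(11.6)),1])/2**.5
n[:2]=np.array([np.cos(np.radians(11.6)),np.sin(np.radians(11.6))])*.7071; n[2]=.7071
print(np.array([.6505,.2055,.0227])+.1*n)
E
```

```text
[ 16.5  16.2 -15.1 112.8   5.3  51.6 -91.2] [ 0.50563611 -0.09530343  0.20628536] [-3.14132494e+00 -2.82838049e-03 -5.06204231e-05] 36.95
[0.71976577 0.21971822 0.09341   ]
```

Call:
{"api": "step_arm", "payload": {
  "moves": [
    {"rx":0,"ry":0,"rz":0,"dx":-2.2,"dy":53.6,"dz":0,"gripper":0.6},
    {"rx":0,"ry":0,"rz":0,"dx":-2.2,"dy":53.6,"dz":0,"gripper":0.6},
    {"rx":0,"ry":0,"rz":0,"dx":-2.2,"dy":53.6,"dz":0,"gripper":0.6},
    {"rx":0,"ry":0,"rz":0,"dx":-2.2,"dy":53.6,"dz":0,"gripper":0.6},
    {"rx":0,"ry":0,"rz":0,"dx":-2.2,"dy":53.6,"dz":0,"gripper":0.6},
    {"rx":0,"ry":0,"rz":9.8,"dx":0,"dy":0,"dz":0,"gripper":0.6},
    {"rx":0,"ry":0,"rz":0,"dx":0,"dy":0,"dz":40,"gripper":0.6},
    {"rx":0,"ry":0,"rz":0,"dx":0,"dy":0,"dz":40,"gripper":0.6},
    {"rx":0,"ry":0,"rz":0,"dx":0,"dy":0,"dz":0,"gripper":0.6},
    {"rx":0,"ry":0,"rz":0,"dx":0,"dy":0,"dz":0,"gripper":0.6},
    {"rx":0,"ry":0,"rz":0,"dx":0,"dy":0,"dz":0,"gripper":0.6},
    {"rx":0,"ry":0,"rz":0,"dx":0,"dy":0,"dz":0,"gripper":0.6}
  ],
  "grip_force": 25
}}

```text
clock: 38.45
tcp_pos: [0.495, -0.3649, 0.1278]
orientation: [3.129, -0.269, 0.003]
contact_force: [0.5, 0.9, 0.0]
grip_width: 0.0685
gripper_force: 0.0
```

```bash
python3 - <<'E'
from h import *
fs=frames(); c=lambda f,x,y,w,h,k: cv2.resize(f[y:y+h,x:x+w],None,fx=k,fy=k,interpolation=cv2.INTER_CUBIC)
cv2.imwrite("pics/pre.png",np.hstack([c(fs["scene"],150,100,90,120,4),c(fs["top"],420,160,90,120,4)]))
E
python3 ring.py
```

```text
180 [-40.8   0.5] 111 [-40.    0.3] 63 [-40.9   1.4] 51
120 [-19.9  33.7] 122 [-18.8  33.4] 67 [-20.3  34.4] 58
60 [19.5 33.3] 119 [21.4 33.1] 64 [19.  33.1] 57
0 [39.9 -0.3] 121 [40.9 -0.7] 65 [39.7  0.6] 60
-60 [ 19.6 -34.9] 108 [ 21.3 -35.1] 62 [ 19.2 -34. ] 49
-120 [-20.3 -34.4] 109 [-19.2 -34.7] 65 [-20.5 -33.3] 47
C [-1.8 -0. ] 104
```

View pics/pre.png

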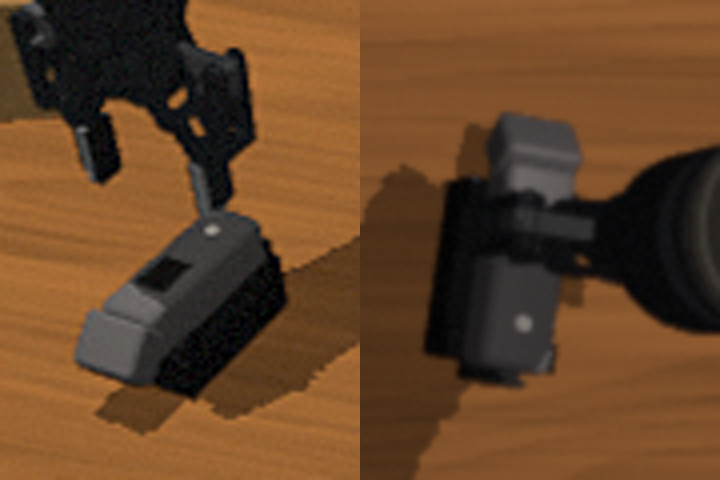

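The fingers straddle the scanner body and the axes line up (the fingers at scene crop (100,150) and (215,190)). I'll go down and grip.

Call:
{"api": "step_arm", "payload": {
  "moves": [
    {"rx":0,"ry":0,"rz":0,"dx":0,"dy":-1,"dz":30,"gripper":0.6},
    {"rx":0,"ry":0,"rz":0,"dx":0,"dy":0,"dz":25,"gripper":0.6},
    {"rx":0,"ry":0,"rz":0,"dx":0,"dy":0,"dz":14,"gripper":0.6},
    {"rx":0,"ry":0,"rz":0,"dx":0,"dy":0,"dz":0,"gripper":0.6},
    {"rx":0,"ry":0,"rz":0,"dx":0,"dy":0,"dz":0,"gripper":0.3},
    {"rx":0,"ry":0,"rz":0,"dx":0,"dy":0,"dz":0,"gripper":0.05},
    {"rx":0,"ry":0,"rz":0,"dx":0,"dy":0,"dz":0,"gripper":-0.5},
    {"rx":0,"ry":0,"rz":0,"dx":0,"dy":0,"dz":0,"gripper":-0.5},
    {"rx":0,"ry":0,"rz":0,"dx":0,"dy":0,"dz":0,"gripper":-0.5},
    {"rx":0,"ry":0,"rz":0,"dx":0,"dy":0,"dz":0,"gripper":-0.5}
  ],
  "grip_force": 40
}}

```text
clock: 39.9
tcp_pos: [0.4951, -0.3639, 0.0584]
orientation: [3.129, -0.269, 0.002]
contact_force: [-1.0, 0.3, 6.4]
grip_width: 0.0376
gripper_force: 42.0
```

Call:
{"api": "step_arm", "payload": {
  "moves": [
    {"rx":0,"ry":0,"rz":0,"dx":0,"dy":0,"dz":-20,"gripper":-0.5},
    {"rx":0,"ry":0,"rz":0,"dx":0,"dy":0,"dz":-50,"gripper":-0.5},
    {"rx":0,"ry":0,"rz":0,"dx":0,"dy":0,"dz":-60,"gripper":-0.5},
    {"rx":0,"ry":0,"rz":0,"dx":0,"dy":0,"dz":0,"gripper":-0.5},
    {"rx":0,"ry":0,"rz":0,"dx":0,"dy":0,"dz":0,"gripper":-0.5}
  ],
  "grip_force": 40
}}

```text
clock: 40.52
tcp_pos: [0.4939, -0.3632, 0.1875]
orientation: [-3.13, 0.269, 0.0]
contact_force: [-1.0, 0.6, -1.9]
grip_width: 0.0371
gripper_force: 41.2
```

```bash
python3 - <<'E'
from h import *
fs=frames(); c=lambda f,x,y,w,h,k: cv2.resize(f[y:y+h,x:x+w],None,fx=k,fy=k,interpolation=cv2.INTER_CUBIC)
cv2.imwrite("pics/lift.png",np.hstack([c(fs["scene"],140,60,100,150,4),c(fs["top"],410,150,100,150,4)]))
E
```

```text
(no output)
```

View pics/lift.png

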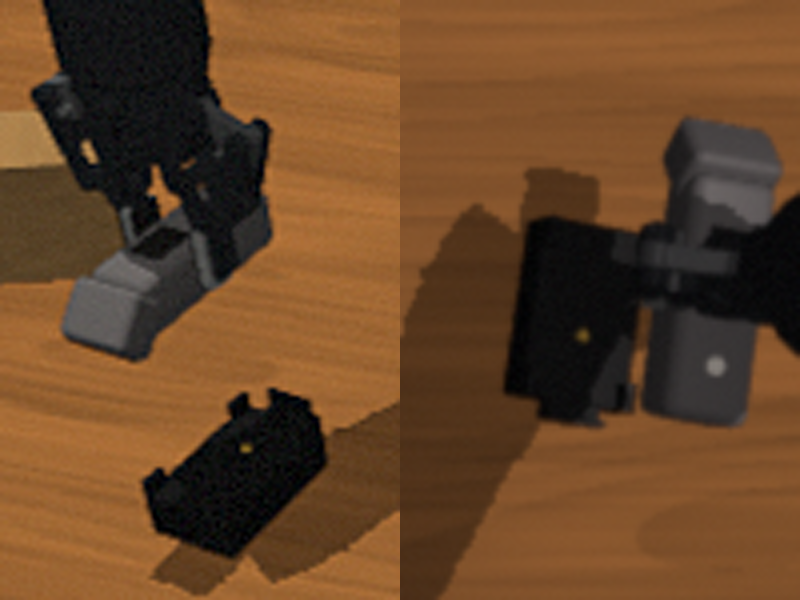

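The scanner is held level, with the head at scene crop (105,315) and the empty cradle below at (240,470). Carrying it over beyond the label now.

Call:
{"api": "step_arm", "payload": {
  "moves": [
    {"rx":0,"ry":0,"rz":0,"dx":15.6,"dy":-53.2,"dz":-10,"gripper":-0.5},
    {"rx":0,"ry":0,"rz":0,"dx":15.6,"dy":-53.2,"dz":-10,"gripper":-0.5},
    {"rx":0,"ry":0,"rz":0,"dx":15.6,"dy":-53.2,"dz":0,"gripper":-0.5},
    {"rx":0,"ry":0,"rz":0,"dx":15.6,"dy":-53.2,"dz":0,"gripper":-0.5},
    {"rx":0,"ry":0,"rz":0,"dx":15.6,"dy":-53.2,"dz":0,"gripper":-0.5},
    {"rx":0,"ry":0,"rz":0,"dx":15.6,"dy":-53.2,"dz":0,"gripper":-0.5},
    {"rx":0,"ry":0,"rz":0,"dx":15.6,"dy":-53.2,"dz":0,"gripper":-0.5},
    {"rx":0,"ry":0,"rz":0,"dx":15.6,"dy":-53.2,"dz":0,"gripper":-0.5},
    {"rx":0,"ry":0,"rz":0,"dx":15.6,"dy":-53.2,"dz":0,"gripper":-0.5},
    {"rx":0,"ry":0,"rz":0,"dx":15.6,"dy":-53.2,"dz":0,"gripper":-0.5},
    {"rx":0,"ry":0,"rz":0,"dx":15.6,"dy":-53.2,"dz":0,"gripper":-0.5},
    {"rx":0,"ry":0,"rz":0,"dx":15.6,"dy":-53.2,"dz":0,"gripper":-0.5},
    {"rx":0,"ry":0,"rz":0,"dx":0,"dy":0,"dz":0,"gripper":-0.5}
  ],
  "grip_force": 40
}}

```text
clock: 42.25
tcp_pos: [0.7859, 0.2412, 0.2031]
orientation: [-3.128, 0.257, 0.009]
contact_force: [-0.5, 0.2, -1.0]
grip_width: 0.0373
gripper_force: 41.1
```

Call:
{"api": "step_arm", "payload": {
  "moves": [
    {"rx":0,"ry":0,"rz":-10.6,"dx":0,"dy":0,"dz":0,"gripper":-0.5},
    {"rx":0,"ry":0,"rz":-10.6,"dx":0,"dy":0,"dz":0,"gripper":-0.5},
    {"rx":0,"ry":0,"rz":-10.6,"dx":0,"dy":0,"dz":0,"gripper":-0.5},
    {"rx":0,"ry":0,"rz":-10.6,"dx":0,"dy":0,"dz":0,"gripper":-0.5},
    {"rx":0,"ry":0,"rz":-10.6,"dx":0,"dy":0,"dz":0,"gripper":-0.5},
    {"rx":0,"ry":0,"rz":-10.6,"dx":0,"dy":0,"dz":0,"gripper":-0.5},
    {"rx":0,"ry":0,"rz":-10.6,"dx":0,"dy":0,"dz":0,"gripper":-0.5},
    {"rx":0,"ry":0,"rz":-10.6,"dx":0,"dy":0,"dz":0,"gripper":-0.5},
    {"rx":0,"ry":0,"rz":-10.6,"dx":0,"dy":0,"dz":0,"gripper":-0.5},
    {"rx":0,"ry":0,"rz":-10.6,"dx":0,"dy":0,"dz":0,"gripper":-0.5},
    {"rx":0,"ry":0,"rz":-10.6,"dx":0,"dy":0,"dz":0,"gripper":-0.5},
    {"rx":0,"ry":0,"rz":-10.6,"dx":0,"dy":0,"dz":0,"gripper":-0.5},
    {"rx":0,"ry":0,"rz":-10.6,"dx":0,"dy":0,"dz":0,"gripper":-0.5},
    {"rx":0,"ry":0,"rz":-10.6,"dx":0,"dy":0,"dz":0,"gripper":-0.5},
    {"rx":0,"ry":0,"rz":-10.6,"dx":0,"dy":0,"dz":0,"gripper":-0.5},
    {"rx":0,"ry":0,"rz":-10.6,"dx":0,"dy":0,"dz":0,"gripper":-0.5},
    {"rx":0,"ry":0,"rz":-10.6,"dx":0,"dy":0,"dz":0,"gripper":-0.5},
    {"rx":0,"ry":0,"rz":-10.6,"dx":0,"dy":0,"dz":0,"gripper":-0.5},
    {"rx":0,"ry":0,"rz":-10.6,"dx":0,"dy":0,"dz":0,"gripper":-0.5},
    {"rx":0,"ry":0,"rz":0,"dx":0,"dy":0,"dz":0,"gripper":-0.5}
  ],
  "grip_force": 40
}}

```text
clock: 44.75
tcp_pos: [0.7873, 0.2326, 0.2051]
orientation: [0.314, -3.123, 0.001]
contact_force: [-0.3, 1.0, -1.6]
grip_width: 0.0374
gripper_force: 41.2
```

```bash
python3 - <<'E'
from h import *
o=r.get_obs(); print(np.degrees(o["joints"]).round(1),o["tcp_pos"],o["orientation"],o["clock"],o["grip_width"])
R=cv2.Rodrigues(o["orientation"])[0]; print(R.round(3))
E
```

```text
[  3.   52.3 -50.   64.   38.   79.3  60. ] [0.78730083 0.23257603 0.20512092] [ 3.13677696e-01 -3.12302209e+00  1.22184710e-03] 44.75 0.0374422524526625
[[-0.98  -0.199 -0.003]
 [-0.199  0.98  -0.001]
 [ 0.003 -0.    -1.   ]]
```

Call:
{"api": "step_arm", "payload": {
  "moves": [
    {"rx":0,"ry":0,"rz":0,"dx":0,"dy":0,"dz":30,"gripper":-0.5},
    {"rx":0,"ry":0,"rz":0,"dx":0,"dy":0,"dz":30,"gripper":-0.5},
    {"rx":0,"ry":0,"rz":0,"dx":0,"dy":0,"dz":16,"gripper":-0.5},
    {"rx":0,"ry":0,"rz":0,"dx":0,"dy":0,"dz":8,"gripper":-0.5},
    {"rx":0,"ry":0,"rz":0,"dx":0,"dy":0,"dz":0,"gripper":-0.5},
    {"rx":0,"ry":0,"rz":0,"dx":0,"dy":0,"dz":0,"gripper":-0.5},
    {"rx":0,"ry":0,"rz":0,"dx":0,"dy":0,"dz":0,"gripper":-0.5},
    {"rx":0,"ry":0,"rz":0,"dx":0,"dy":0,"dz":0,"gripper":-0.5},
    {"rx":0,"ry":0,"rz":0,"dx":0,"dy":0,"dz":0,"gripper":-0.5},
    {"rx":0,"ry":0,"rz":0,"dx":0,"dy":0,"dz":0,"gripper":-0.5}
  ],
  "grip_force": 40
}}

```text
clock: 46.0
tcp_pos: [0.7878, 0.2337, 0.1234]
orientation: [-0.317, 3.125, 0.0]
contact_force: [-0.7, -0.3, -0.9]
grip_width: 0.037
gripper_force: 41.2
```

```bash
python3 - <<'E'
from h import *
o=r.get_obs(); R=cv2.Rodrigues(o["orientation"])[0]; t=o["tcp_pos"]; X=R[:,0]; Z=-R[:,2]; Y=np.cross(Z,X)
org=t-Z*.0284; win=org+.071*X+.001*Z; b=(X-Z)/2**.5; up=np.cross(b,Y)
L=np.array([.6505,.2065,.0225])-win; print(t,L@b,L@Y,L@up)
fs=frames(); c=lambda f,x,y,w,h,k: cv2.resize(f[y:y+h,x:x+w],None,fx=k,fy=k,interpolation=cv2.INTER_CUBIC)
cv2.imwrite("pics/scan.png",np.hstack([c(fs["scene"],370,180,130,150,3),c(fs["top"],130,80,130,150,3)]))
E
```

```text
[0.7877791  0.23369751 0.12337834] 0.10070502603674768 -0.0009169679687850085 -0.0031874916865960463
```

View pics/scan.png

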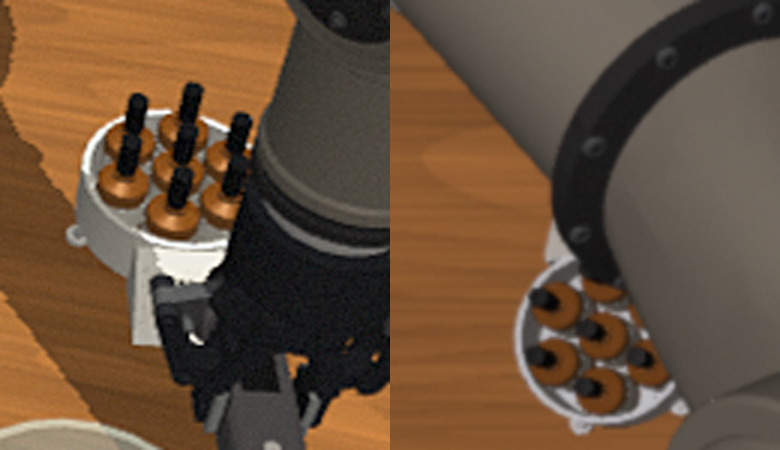

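The scanner faces the label across the wedge. Computed values are a range of 101 mm and about 3 mm off-axis, well inside the limits, and all seven bottles still stand. I'll hold still, then go back.

Call:
{"api": "step_arm", "payload": {
  "moves": [
    {"rx":0,"ry":0,"rz":0,"dx":0,"dy":0,"dz":0,"gripper":-0.5},
    {"rx":0,"ry":0,"rz":0,"dx":0,"dy":0,"dz":0,"gripper":-0.5},
    {"rx":0,"ry":0,"rz":0,"dx":0,"dy":0,"dz":0,"gripper":-0.5},
    {"rx":0,"ry":0,"rz":0,"dx":0,"dy":0,"dz":0,"gripper":-0.5},
    {"rx":0,"ry":0,"rz":0,"dx":0,"dy":0,"dz":0,"gripper":-0.5},
    {"rx":0,"ry":0,"rz":0,"dx":0,"dy":0,"dz":0,"gripper":-0.5},
    {"rx":0,"ry":0,"rz":0,"dx":0,"dy":0,"dz":0,"gripper":-0.5},
    {"rx":0,"ry":0,"rz":0,"dx":0,"dy":0,"dz":0,"gripper":-0.5},
    {"rx":0,"ry":0,"rz":0,"dx":0,"dy":0,"dz":0,"gripper":-0.5},
    {"rx":0,"ry":0,"rz":0,"dx":0,"dy":0,"dz":0,"gripper":-0.5},
    {"rx":0,"ry":0,"rz":0,"dx":0,"dy":0,"dz":0,"gripper":-0.5},
    {"rx":0,"ry":0,"rz":0,"dx":0,"dy":0,"dz":0,"gripper":-0.5},
    {"rx":0,"ry":0,"rz":0,"dx":0,"dy":0,"dz":0,"gripper":-0.5},
    {"rx":0,"ry":0,"rz":0,"dx":0,"dy":0,"dz":0,"gripper":-0.5},
    {"rx":0,"ry":0,"rz":0,"dx":0,"dy":0,"dz":0,"gripper":-0.5},
    {"rx":0,"ry":0,"rz":0,"dx":0,"dy":0,"dz":0,"gripper":-0.5},
    {"rx":0,"ry":0,"rz":0,"dx":0,"dy":0,"dz":-30,"gripper":-0.5},
    {"rx":0,"ry":0,"rz":0,"dx":0,"dy":0,"dz":-50,"gripper":-0.5},
    {"rx":0,"ry":0,"rz":0,"dx":0,"dy":0,"dz":0,"gripper":-0.5}
  ],
  "grip_force": 40
}}

```text
clock: 48.48
tcp_pos: [0.7896, 0.2353, 0.2094]
orientation: [-0.315, 3.118, 0.005]
contact_force: [-0.3, 0.4, -1.1]
grip_width: 0.0371
gripper_force: 41.3
```

Call:
{"api": "step_arm", "payload": {
  "moves": [
    {"rx":0,"ry":0,"rz":10.6,"dx":0,"dy":0,"dz":0,"gripper":-0.5},
    {"rx":0,"ry":0,"rz":10.6,"dx":0,"dy":0,"dz":0,"gripper":-0.5},
    {"rx":0,"ry":0,"rz":10.6,"dx":0,"dy":0,"dz":0,"gripper":-0.5},
    {"rx":0,"ry":0,"rz":10.6,"dx":0,"dy":0,"dz":0,"gripper":-0.5},
    {"rx":0,"ry":0,"rz":10.6,"dx":0,"dy":0,"dz":0,"gripper":-0.5},
    {"rx":0,"ry":0,"rz":10.6,"dx":0,"dy":0,"dz":0,"gripper":-0.5},
    {"rx":0,"ry":0,"rz":10.6,"dx":0,"dy":0,"dz":0,"gripper":-0.5},
    {"rx":0,"ry":0,"rz":10.6,"dx":0,"dy":0,"dz":0,"gripper":-0.5},
    {"rx":0,"ry":0,"rz":10.6,"dx":0,"dy":0,"dz":0,"gripper":-0.5},
    {"rx":0,"ry":0,"rz":10.6,"dx":0,"dy":0,"dz":0,"gripper":-0.5},
    {"rx":0,"ry":0,"rz":10.6,"dx":0,"dy":0,"dz":0,"gripper":-0.5},
    {"rx":0,"ry":0,"rz":10.6,"dx":0,"dy":0,"dz":0,"gripper":-0.5},
    {"rx":0,"ry":0,"rz":10.6,"dx":0,"dy":0,"dz":0,"gripper":-0.5},
    {"rx":0,"ry":0,"rz":10.6,"dx":0,"dy":0,"dz":0,"gripper":-0.5},
    {"rx":0,"ry":0,"rz":10.6,"dx":0,"dy":0,"dz":0,"gripper":-0.5},
    {"rx":0,"ry":0,"rz":10.6,"dx":0,"dy":0,"dz":0,"gripper":-0.5},
    {"rx":0,"ry":0,"rz":10.6,"dx":0,"dy":0,"dz":0,"gripper":-0.5},
    {"rx":0,"ry":0,"rz":10.6,"dx":0,"dy":0,"dz":0,"gripper":-0.5},
    {"rx":0,"ry":0,"rz":10.6,"dx":0,"dy":0,"dz":0,"gripper":-0.5},
    {"rx":0,"ry":0,"rz":0,"dx":0,"dy":0,"dz":0,"gripper":-0.5}
  ],
  "grip_force": 40
}}

```text
clock: 50.98
tcp_pos: [0.7872, 0.2337, 0.2022]
orientation: [3.129, -0.266, -0.002]
contact_force: [-0.2, -0.1, -1.4]
grip_width: 0.0375
gripper_force: 41.1
```

Call:
{"api": "step_arm", "payload": {
  "moves": [
    {"rx":0,"ry":0,"rz":0,"dx":-15.6,"dy":53.2,"dz":0,"gripper":-0.5},
    {"rx":0,"ry":0,"rz":0,"dx":-15.6,"dy":53.2,"dz":0,"gripper":-0.5},
    {"rx":0,"ry":0,"rz":0,"dx":-15.6,"dy":53.2,"dz":0,"gripper":-0.5},
    {"rx":0,"ry":0,"rz":0,"dx":-15.6,"dy":53.2,"dz":0,"gripper":-0.5},
    {"rx":0,"ry":0,"rz":0,"dx":-15.6,"dy":53.2,"dz":0,"gripper":-0.5},
    {"rx":0,"ry":0,"rz":0,"dx":-15.6,"dy":53.2,"dz":0,"gripper":-0.5},
    {"rx":0,"ry":0,"rz":0,"dx":-15.6,"dy":53.2,"dz":0,"gripper":-0.5},
    {"rx":0,"ry":0,"rz":0,"dx":-15.6,"dy":53.2,"dz":0,"gripper":-0.5},
    {"rx":0,"ry":0,"rz":0,"dx":-15.6,"dy":53.2,"dz":0,"gripper":-0.5},
    {"rx":0,"ry":0,"rz":0,"dx":-15.6,"dy":53.2,"dz":0,"gripper":-0.5},
    {"rx":0,"ry":0,"rz":0,"dx":-15.6,"dy":53.2,"dz":0,"gripper":-0.5},
    {"rx":0,"ry":0,"rz":0,"dx":-15.6,"dy":53.2,"dz":0,"gripper":-0.5},
    {"rx":0,"ry":0,"rz":0,"dx":0,"dy":0,"dz":0,"gripper":-0.5},
    {"rx":0,"ry":0,"rz":0,"dx":0,"dy":0,"dz":0,"gripper":-0.5},
    {"rx":0,"ry":0,"rz":0,"dx":0,"dy":0,"dz":0,"gripper":-0.5},
    {"rx":0,"ry":0,"rz":0,"dx":0,"dy":0,"dz":0,"gripper":-0.5},
    {"rx":0,"ry":0,"rz":0,"dx":0,"dy":0,"dz":0,"gripper":-0.5},
    {"rx":0,"ry":0,"rz":0,"dx":0,"dy":0,"dz":0,"gripper":-0.5}
  ],
  "grip_force": 40
}}

```text
clock: 53.22
tcp_pos: [0.4947, -0.3632, 0.2033]
orientation: [3.13, -0.268, 0.0]
contact_force: [0.5, 0.6, -1.2]
grip_width: 0.0376
gripper_force: 41.2
```

```bash
cat > ret.py <<'E'
from h import *
o=r.get_obs(); R=cv2.Rodrigues(o["orientation"])[0]; t=o["tcp_pos"]
print(t.round(4),"yaw",np.degrees(np.arctan2(R[1,0],R[0,0])).round(2),"tilt",R[2].round(4),o["clock"],o["grip_width"],o["contact_force"])
print("tool-frame to go mm",(R.T@(np.array([.4950,-.3638,.0584])-t)*1000).round(1))
E
python3 ret.py
```

```text
[ 0.4947 -0.3632  0.2033] yaw -9.77 tilt [ 0.  0. -1.] 53.225 0.03762134912699071 [ 0.53584056  0.56504026 -1.23430833]
tool-frame to go mm [  0.4   0.5 144.9]
```

Call:
{"api": "step_arm", "payload": {
  "moves": [
    {"rx":0,"ry":0,"rz":0,"dx":0.4,"dy":0.5,"dz":40,"gripper":-0.5},
    {"rx":0,"ry":0,"rz":0,"dx":0,"dy":0,"dz":40,"gripper":-0.5},
    {"rx":0,"ry":0,"rz":0,"dx":0,"dy":0,"dz":30,"gripper":-0.5},
    {"rx":0,"ry":0,"rz":0,"dx":0,"dy":0,"dz":15,"gripper":-0.5},
    {"rx":0,"ry":0,"rz":0,"dx":0,"dy":0,"dz":0,"gripper":-0.5},
    {"rx":0,"ry":0,"rz":0,"dx":0,"dy":0,"dz":0,"gripper":-0.5},
    {"rx":0,"ry":0,"rz":0,"dx":0,"dy":0,"dz":10,"gripper":-0.5},
    {"rx":0,"ry":0,"rz":0,"dx":0,"dy":0,"dz":6,"gripper":-0.5},
    {"rx":0,"ry":0,"rz":0,"dx":0,"dy":0,"dz":3,"gripper":-0.5},
    {"rx":0,"ry":0,"rz":0,"dx":0,"dy":0,"dz":0,"gripper":-0.5},
    {"rx":0,"ry":0,"rz":0,"dx":0,"dy":0,"dz":0,"gripper":-0.5},
    {"rx":0,"ry":0,"rz":0,"dx":0,"dy":0,"dz":0,"gripper":-0.5}
  ],
  "grip_force": 40
}}

```text
clock: 54.72
tcp_pos: [0.4949, -0.3641, 0.0595]
orientation: [3.13, -0.269, 0.001]
contact_force: [0.0, -0.4, -0.0]
grip_width: 0.0374
gripper_force: 41.2
```

```bash
python3 ret.py
```

```text
[ 0.4949 -0.3641  0.0595] yaw -9.81 tilt [ 4.e-04  2.e-04 -1.e+00] 54.725 0.037440431599770174 [ 0.01220823 -0.38870333 -0.01268388]
tool-frame to go mm [-0.  -0.3  1.1]
```

Call:
{"api": "step_arm", "payload": {
  "moves": [
    {"rx":0,"ry":0,"rz":0,"dx":0,"dy":0,"dz":1,"gripper":-0.5},
    {"rx":0,"ry":0,"rz":0,"dx":0,"dy":0,"dz":0,"gripper":-0.5},
    {"rx":0,"ry":0,"rz":0,"dx":0,"dy":0,"dz":0,"gripper":0.2},
    {"rx":0,"ry":0,"rz":0,"dx":0,"dy":0,"dz":0,"gripper":0.6},
    {"rx":0,"ry":0,"rz":0,"dx":0,"dy":0,"dz":0,"gripper":0.6},
    {"rx":0,"ry":0,"rz":0,"dx":0,"dy":0,"dz":0,"gripper":0.6},
    {"rx":0,"ry":0,"rz":0,"dx":0,"dy":0,"dz":-30,"gripper":0.6},
    {"rx":0,"ry":0,"rz":0,"dx":0,"dy":0,"dz":-50,"gripper":0.6},
    {"rx":0,"ry":0,"rz":0,"dx":0,"dy":0,"dz":-60,"gripper":0.6},
    {"rx":0,"ry":0,"rz":0,"dx":0,"dy":-55,"dz":0,"gripper":0.6},
    {"rx":0,"ry":0,"rz":0,"dx":0,"dy":-55,"dz":0,"gripper":0.6},
    {"rx":0,"ry":0,"rz":0,"dx":0,"dy":-55,"dz":0,"gripper":0.6},
    {"rx":0,"ry":0,"rz":0,"dx":0,"dy":-55,"dz":0,"gripper":0.6},
    {"rx":0,"ry":0,"rz":0,"dx":0,"dy":0,"dz":0,"gripper":0.6},
    {"rx":0,"ry":0,"rz":0,"dx":0,"dy":0,"dz":0,"gripper":0.6},
    {"rx":0,"ry":0,"rz":0,"dx":0,"dy":0,"dz":0,"gripper":0.6}
  ],
  "grip_force": 40
}}

```text
clock: 56.72
tcp_pos: [0.5319, -0.149, 0.1982]
orientation: [3.129, -0.273, -0.0]
contact_force: [0.2, -0.8, -0.8]
grip_width: 0.0684
gripper_force: 0.0
```

```bash
python3 ring.py pics/r4.png && python3 - <<'E'
from h import *
fs=frames(); c=lambda f,x,y,w,h,k: cv2.resize(f[y:y+h,x:x+w],None,fx=k,fy=k,interpolation=cv2.INTER_CUBIC)
cv2.imwrite("pics/fin.png",np.vstack([np.hstack([c(fs["scene"],160,140,72,60,5),c(fs["top"],425,185,72,75,5)[:300]]),cv2.imread("pics/r4.png")[:300]]))
a=fs["scene"];x0,y0,x1,y1=196,150,210,165
P={}
for n,(x0,y0,x1,y1) in {"scene":(194,148,212,166),"top":(450,230,468,250)}.items():
    g=fs[n][y0:y1,x0:x1].min(2).astype(float); w=np.clip(g-150,0,None); yy,xx=np.mgrid[y0:y1,x0:x1]; P[n]=np.array([(xx*w).sum(),(yy*w).sum()])/max(w.sum(),1e-6)
print("dot",P,tri(P["scene"],P["top"]),"was .4618 -.3586 .0639",r.get_obs()["clock"])
E
```

```text
180 [-40.7   0.5] 112 [-39.9   0.3] 64 [-40.9   1.5] 51
120 [-19.9  33.7] 120 [-18.8  33.6] 66 [-20.3  34.4] 58
60 [19.5 33.2] 117 [21.3 33. ] 62 [19. 33.] 57
0 [39.9 -0.3] 120 [41.  -0.7] 64 [39.7  0.6] 60
-60 [ 12.5 -36. ] 110 [ 13.4 -36.3] 59 [ 12.4 -35.3] 53
-120 [-23.3 -33.9] 107 [-21.3 -34.2] 63 [-23.4 -32.7] 49
C [-1.8 -0. ] 105
dot {'scene': array([202.47058824, 156.82941176]), 'top': array([0., 0.])} [[0.86756973 0.08765455 0.53838305]] was .4618 -.3586 .0639 56.925
```

View pics/fin.png

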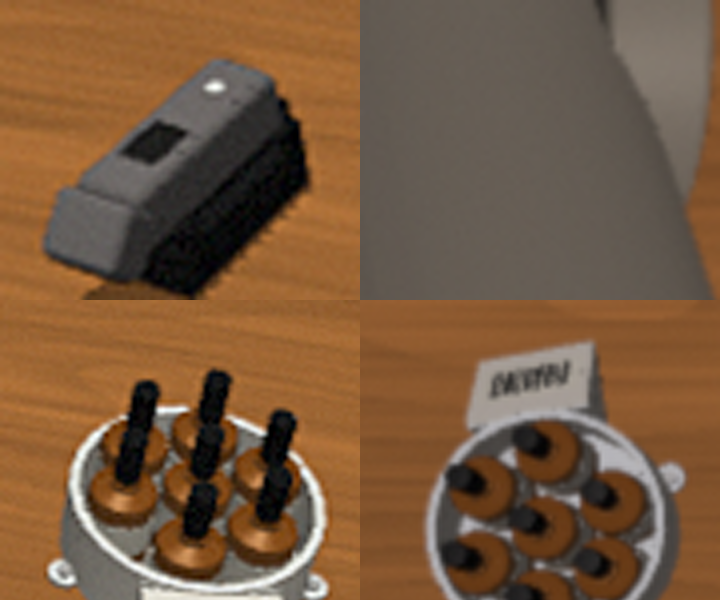

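The scanner is back exactly: its dot is at scene (202.5,156.8), the same as at the start. The knock hit the bottle at the −60° slot, which moved 7 mm and nudged its neighbour. I'll check with my last picture that both still stand upright, overlaying upright outlines.

```bash
python3 - <<'E'
from h import *
fs=frames(); T=np.array([.5658,.1881]); out=[]
for n,(x0,y0,w,h) in {"scene":(390,205,80,75),"top":(165,155,80,75)}.items():
    k=5 if 0 else 5; im=cv2.resize(fs[n][y0:y0+h,x0:x0+w],None,fx=k,fy=k,interpolation=cv2.INTER_CUBIC)
    for d in((12.5,-36),(-23.3,-33.9),(19.5,33.2)):
        p=T+np.array(d)/1000
        for rad,za,zb,col in((.018,.005,.044,(0,255,0)),(.007,.06,.089,(255,255,0))):
            H=cv2.convexHull(proj(n,np.vstack([circ(p,rad,za,40),circ(p,rad,zb,40)])).astype(np.float32)).reshape(-1,2)
            cv2.polylines(im,[np.round((H-[x0,y0]+.5)*k-.5).astype(np.int32)],True,col,1)
    out.append(im)
cv2.imwrite("pics/up.png",np.hstack(out))
E
```

```text
(no output)
```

View pics/up.png

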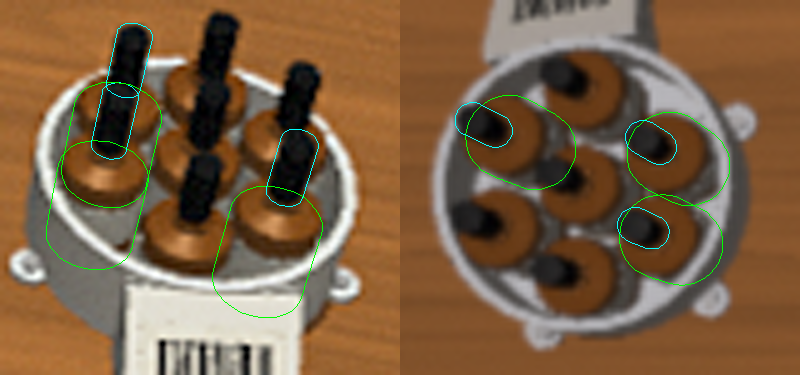

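Both shifted bottles match the upright outlines in both views, for example scene (105,190) and top (660,150), just as the unmoved one does at scene (270,250). Handing in.

```bash
python3 -c "
from bench import r
print(r.hand_in())"
```

```text
the job is handed in; nothing more can be done
None
```

All seven bottles stand upright in the tub with one in the middle, the scanner was held on the label for over 2 s and laid back in its cradle, and the job is handed in; it returned no verdict. A knock shifted two bottles inside the tub late on, but both still stood upright in both camera views.

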